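Load the watch movement cassettes into the timing tester cradles

TASK

Load every movement cassette on the bench into the test cradle of its own colour: unscrew that cradle's captive cap until its flange is turned clear, hook the cassette's tongue under the lip, swing the tail down until the cassette lies flat, and screw the cap fully home again so its flange holds the tail. Leave all the caps screwed home, an empty cradle's too, and do not disturb the other things on the bench.

Things in the scene. Friction and masses are not known exactly. Their poses are not given: they have to be found in the camera images.
- cassette0: blue movement cassette, 140 g, may be absent: box 70 (x) x 36 (y) x 28 (z) mm, brass movement on top (3 mm proud). At the bottom of its -x end a steel tongue 16 long, 24 wide, 6 thick, tip 51 mm from the origin, undersides level. Origin: centre of the box's underside. Starts upright on the bench before the cradles, tongue roughly towards the robot. Grip the 70 mm sides
- cradle0: fixed test cradle with blue lip and cap: plate 147 x 72 x 10 mm (x -61 to 86); its top is the floor. Origin: on the bench, 10 mm below a seated cassette's origin, axes as that cassette's; lip at -x, towards the robot. A heel rib (x 38 to 44, 36 wide, 6 mm above the floor) stops a flat cassette sliding off the lip. Play when seated: x -2 to 3, y +-3 mm
- lip0 (a point): middle of the blue lip's free edge, on its underside: x = -43 mm in the cradle, 10.5 mm above the floor. The lip is 5 mm thick and runs back 10 mm to an end wall (inner face x = -53, outer -61, top 15.5 mm above the floor); the tongue pocket under it is 30 mm wide inside, 38 outside
- cap0 (a joint): turn of the blue cradle's captive screw cap about the vertical, rad: 0 (stop) = screwed home, flange over the cassette's tail; grows counterclockwise seen from above to 2.8 (stop) = unscrewed, flange turned away. The flange is clear of the cassette above 2.3 (more than one grasp). Stays where left (friction 0.05 N m). Starts at 0 to 0.1
- cap0_top (a point): centre of the blue cap's top, on its axis, 78 mm above the bench, at x = 66, y = 0 mm of the cradle. The cap is a knurled cylinder, 30 mm diameter, reaching 32 mm down; under it a fan-shaped flange, 5 thick, radius 43, spanning (cap home) from the cradle's -x 60 deg round towards +y, 2.5 mm above a seated cassette's top. It cannot be lifted off
- cassette1: green movement cassette, 140 g, may be absent: box 70 (x) x 36 (y) x 28 (z) mm, brass movement on top (3 mm proud). At the bottom of its -x end a steel tongue 16 long, 24 wide, 6 thick, tip 51 mm from the origin, undersides level. Origin: centre of the box's underside. Starts upright on the bench before the cradles, tongue roughly towards the robot. Grip the 70 mm sides
- cradle1: fixed test cradle with green lip and cap: plate 147 x 72 x 10 mm (x -61 to 86); its top is the floor. Origin: on the bench, 10 mm below a seated cassette's origin, axes as that cassette's; lip at -x, towards the robot. A heel rib (x 38 to 44, 36 wide, 6 mm above the floor) stops a flat cassette sliding off the lip. Play when seated: x -2 to 3, y +-3 mm
- lip1 (a point): middle of the green lip's free edge, on its underside: x = -43 mm in the cradle, 10.5 mm above the floor. The lip is 5 mm thick and runs back 10 mm to an end wall (inner face x = -53, outer -61, top 15.5 mm above the floor); the tongue pocket under it is 30 mm wide inside, 38 outside
- cap1 (a joint): turn of the green cradle's captive screw cap about the vertical, rad: 0 (stop) = screwed home, flange over the cassette's tail; grows counterclockwise seen from above to 2.8 (stop) = unscrewed, flange turned away. The flange is clear of the cassette above 2.3 (more than one grasp). Stays where left (friction 0.05 N m). Starts at 0 to 0.1
- cap1_top (a point): centre of the green cap's top, on its axis, 78 mm above the bench, at x = 66, y = 0 mm of the cradle. The cap is a knurled cylinder, 30 mm diameter, reaching 32 mm down; under it a fan-shaped flange, 5 thick, radius 43, spanning (cap home) from the cradle's -x 60 deg round towards +y, 2.5 mm above a seated cassette's top. It cannot be lifted off
- cassette2: orange movement cassette, 140 g, may be absent: box 70 (x) x 36 (y) x 28 (z) mm, brass movement on top (3 mm proud). At the bottom of its -x end a steel tongue 16 long, 24 wide, 6 thick, tip 51 mm from the origin, undersides level. Origin: centre of the box's underside. Starts upright on the bench before the cradles, tongue roughly towards the robot. Grip the 70 mm sides
- cradle2: fixed test cradle with orange lip and cap: plate 147 x 72 x 10 mm (x -61 to 86); its top is the floor. Origin: on the bench, 10 mm below a seated cassette's origin, axes as that cassette's; lip at -x, towards the robot. A heel rib (x 38 to 44, 36 wide, 6 mm above the floor) stops a flat cassette sliding off the lip. Play when seated: x -2 to 3, y +-3 mm
- lip2 (a point): middle of the orange lip's free edge, on its underside: x = -43 mm in the cradle, 10.5 mm above the floor. The lip is 5 mm thick and runs back 10 mm to an end wall (inner face x = -53, outer -61, top 15.5 mm above the floor); the tongue pocket under it is 30 mm wide inside, 38 outside
- cap2 (a joint): turn of the orange cradle's captive screw cap about the vertical, rad: 0 (stop) = screwed home, flange over the cassette's tail; grows counterclockwise seen from above to 2.8 (stop) = unscrewed, flange turned away. The flange is clear of the cassette above 2.3 (more than one grasp). Stays where left (friction 0.05 N m). Starts at 0 to 0.1
- cap2_top (a point): centre of the orange cap's top, on its axis, 78 mm above the bench, at x = 66, y = 0 mm of the cradle. The cap is a knurled cylinder, 30 mm diameter, reaching 32 mm down; under it a fan-shaped flange, 5 thick, radius 43, spanning (cap home) from the cradle's -x 60 deg round towards +y, 2.5 mm above a seated cassette's top. It cannot be lifted off
- dish: bystander: white ceramic bowl, 44 mm wide, 20 high; origin at its underside or middle; not part of the job
- loupe: bystander: black eye loupe, a cone 34 mm wide, 30 high; origin at its underside or middle; not part of the job
- jar: bystander: amber jar, 48 mm wide, 55 high; origin at its underside or middle; not part of the job
- driver: bystander: screwdriver, 130 mm long; origin at its underside or middle; not part of the job
- brush: bystander: brush, 150 mm long; origin at its underside or middle; not part of the job
- dialbox: bystander: clear flat box, 55 x 55 x 22 mm; origin at its underside or middle; not part of the job
- bezel: bystander: steel ring, 42 mm wide, 7 high; origin at its underside or middle; not part of the job

How it is judged:
At the end, for the whole second after the job is handed in: Every cassette present lies flat in the cradle of its colour, tongue under the lip: within about 5 mm of the seat lengthwise and 6 mm sideways, within 2.5 mm of the floor, tilt under 0.06 rad, turned under 0.14 rad, at rest; all three caps within 0.2 rad of home (x of cassette0 in the frame of cradle0 between -0.0045 and 0.0055 m and y of cassette0 in the frame of cradle0 between -0.006 and 0.006 m and z of cassette0 in the frame of cradle0 between 0.007 and 0.0125 m and angle between each of cassette0, cassette1, cassette2's own z axis and vertical below 0.06 rad and angle between the x axis of cassette0 and the x axis of cradle0, either way round below 0.14 rad and linear speed of each of cassette0, cassette1, cassette2 below 0.02 m/s and value of joint each of cap0, cap1, cap2 below 0.2 rad and x of cassette1 in the frame of cradle1 between -0.0045 and 0.0055 m and y of cassette1 in the frame of cradle1 between -0.006 and 0.006 m and z of cassette1 in the frame of cradle1 between 0.007 and 0.0125 m and angle between the x axis of cassette1 and the x axis of cradle1, either way round below 0.14 rad and x of cassette2 in the frame of cradle2 between -0.0045 and 0.0055 m and y of cassette2 in the frame of cradle2 between -0.006 and 0.006 m and z of cassette2 in the frame of cradle2 between 0.007 and 0.0125 m and angle between the x axis of cassette2 and the x axis of cradle2, either way round below 0.14 rad); the robot touches nothing.
It fails at once if a bystander is moved by more than 4 cm (distance of any of dish, loupe, jar, driver, brush, dialbox, bezel from where it was at the start of the episode above 0.04 m).
Of cassette0, cassette1, cassette2 only 2 to 3 are there at a start; the rules pass over those that are not, and their reading is None.
At some moment in a run one of cassette0, cassette1, cassette2 may be knocked a few centimetres aside while the robot is not near it.
Once in a run the grip may slacken for a moment while it holds something.
It also fails if it takes over 210 s, if anything falls off the work surface, if the arm or the gripper's body presses on something with over 40 N, if the wrist force passes 120 N, or if a joint passes its speed limit or range.

ROBOT

A 6-joint arm with a two-finger parallel gripper is mounted at the origin on the work surface. World frame = base frame: x ahead of the robot, y to its left, z up, the work surface at z = 0. Lengths are in m, angles in rad, forces in N, time in s.
With the tool pointing down it reaches from about 0.375 to 0.9 m from the base axis. Payload 3.1 kg.
Tool frame: the origin (TCP) lies midway between the tips of the shut fingers; the grasp point (between the pads) lies 19 mm behind it; y points along the fingers, x is the direction in which the jaws open and shut, and the axes are right-handed (so a half turn about y gives the same grasp; the last joint's range is limited). The gripper opens to 87 mm and grips with 3 to 60 N. Pads are 19 mm wide; open, the fingers measure 117 mm over their backs; the gripper's body (75 mm by 190 mm) begins 51 mm behind the grasp point.
Start: joints at [-1.512, 0.527, 1.433, -0, 1.181, -0.178], TCP at [0.147, -0.608, 0.223] pointing down, gripper open.
Joint ranges: [-3.08, 3.08], [-0.75, 2.2], [0.22, 2.44], [-1.43, 4.57], [0, 2.65], [-2.85, 2.85]. Speed limits (rad/s): [2.79, 2.79, 3.14, 3.14, 3.14, 3.14].

INTERFACE

Orientations are given as a unit quaternion [x, y, z, w].
In Python, from rig import * gives the robot as it stands.
- The arm moves only by the tool jog_arm, never from a script. Its argument "series" is a list of rows, each a list of 7 numbers: the shift along the tool's x, y, z in mm, then the turn, a rotation vector about the tool's x, y, z in rad, then the gripper's target within -1 to 1 (shut at 1, half-way at 0, fully open at -1). A call has 1 to 20 rows; each row is the pose to reach, as a shift and turn from the pose commanded when the call began, along the tool's axes at that moment; what a row does not reach only later rows make up. A row lasts 1/8 s, in which the tool goes at most 62.5 mm and 10.7 degrees, less where a joint would pass 70% of its speed; a pose out of reach is approached as far as the arm can. A call with a gripper value outside its range is refused whole. The fingers move at their own pace and stop on an object; "grip_force" is the grip in N (left out, the last holds). Time passes only in rows, so rows that repeat a pose let the fingers close. It gives the time, the measured TCP pose, the force and the opening at its end, in the units of the state.
- get_obs(): the state, without advancing time (a new reading comes with each control period).
- camera(name): name is "scene" or "side" or "wrist"; returns a dict with "img" (384x512x3 uint8, red, green, blue), "depth" (384x512 float32, m along the optical axis (not along the pixel's ray), 0 where there is no reading), "camera_matrix" (3x3 intrinsics, pixels), "D" ([k1, k2, p1, p2, k3] as OpenCV has them; the pictures are not rectified), "rvec" (rotation vector, rad) and "tvec" (3), from world to camera coordinates, as OpenCV has them. Camera axes: x right, y down, z forward; pixel columns grow to the right and rows downward; lengths in m; the calibration is good to about 2 mm. A picture is of the moment at which its call begins.
- hand_in(): hands the job in, once; it reports no verdict.
The state is a dict: "time": time; "q": joint angles; "joint_velocities": joint speeds; "joint_torque": joint torques, N m; "position": TCP position; "tool_rot": TCP orientation; "ft_force": force on the tool from outside, world axes, zero at the start; "moment": the same for the moment, N m; "grip_width": finger opening in m.
Only numpy, scipy, OpenCV 4.12 (cv2) and the standard library are available. Lean on these libraries where they do the work, as an engineer would, in place of code of your own. Each camera call takes 0.05 s, during which the arm holds its last target.

## Working session

There is one attempt and no reset: what is moved stays moved. The work goes in short steps, Python scripts to look and compute and a tool call to move; the robot and the scene stay as the last step left them, time stands still between calls to the robot, and variables do not carry over. Pictures are saved under pics/ and viewed, and the job is handed in when it is done.

Besides the shell and the picture viewer there is one more tool, called as name([rows], argument=value, ...), one row to a line, values as JSON. jog_arm: Moves the arm, as the interface text tells. Its arguments: {"type":"object","properties":{"series":{"type":"array","items":{"type":"array","items":{"type":"number"}}},"grip_force":{"type":"number"}},"required":["series"]}

```bash
ls; mkdir -p pics; python3 - <<'E'
from rig import *
import cv2
print(get_obs())
for n in ["scene","side","wrist"]:
    c=camera(n); cv2.imwrite(f"pics/{n}0.png",c["img"][:,:,::-1]); print(n,c["camera_matrix"],c["D"],c["rvec"],c["tvec"])
E
```

```text
pics
{'time': 0.0, 'q': array([-1.51249267e+00,  5.28507706e-01,  1.43389269e+00,  6.83177421e-06,
        1.18135529e+00, -1.78522544e-01]), 'joint_velocities': array([ 0.00125076, -0.00049662,  0.00085897,  0.00025205, -0.00017945,
        0.00090602]), 'joint_torque': array([ 1.93703556e-03, -4.40037668e+01, -1.76590508e+01,  6.35377318e-02,
        5.83585293e-02, -1.62466481e-04]), 'position': array([ 0.14661096, -0.60682226,  0.22154915]), 'tool_rot': array([-0.55499232,  0.43793649, -0.43692523,  0.55613982]), 'ft_force': array([ 0.41846432, -0.46310217, -0.06114344]), 'moment': array([ 0.00225105, -0.02144095,  0.0478051 ]), 'grip_width': 0.08682823466709103}
scene [[451.1607831    0.         250.68491596]
 [  0.         451.1607831  186.52547104]
 [  0.           0.           1.        ]] [-0.02169657  0.          0.          0.          0.        ] [ 0.66282599  2.59429919 -1.21093681] [ 0.53834556 -0.11976507  1.47237914]
side [[448.81898964   0.         253.02301134]
 [  0.         448.81898964 186.64644882]
 [  0.           0.           1.        ]] [0.04037125 0.         0.         0.         0.        ] [ 0.80014537 -2.52110317  1.1357894 ] [0.46682353 0.29970959 1.20909645]
wrist [[332.94212364   0.         258.5319475 ]
 [  0.         332.94212364 198.1781033 ]
 [  0.           0.           1.        ]] [0.00248065 0.         0.         0.         0.        ] [-2.28541327  1.80001855  0.26020568] [-0.62285909 -0.03358287  0.39034574]
```

View pics/scene0.png

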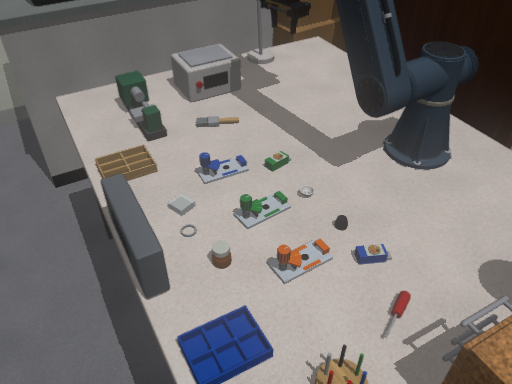

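View pics/side0.png

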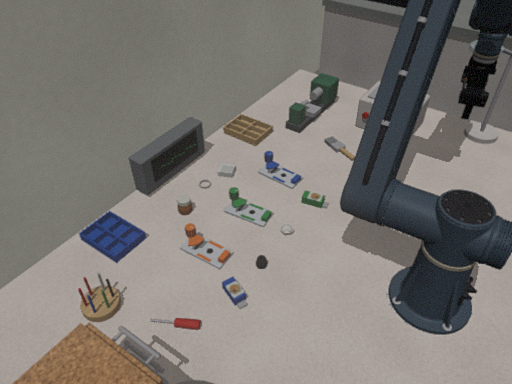

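View pics/wrist0.png

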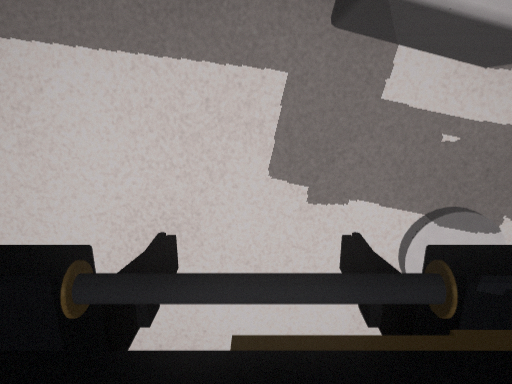

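Blue and green cassettes are present. In the scene view the blue one is near (371,253) and the green one near (277,160), and I see no orange one. The cradles, from the back, are blue (222,167), green (262,208) and orange (301,260). Next is a rough localization.

```bash
cat > h.py <<'E'
from rig import *
import numpy as np, cv2
from scipy.spatial.transform import Rotation as R
def cloud(c):
    d=c["depth"]; K=c["camera_matrix"]; h,w=d.shape
    u,v=np.meshgrid(np.arange(w),np.arange(h))
    p=cv2.undistortPoints(np.stack([u,v],-1).reshape(-1,1,2).astype(np.float64),K,c["D"]).reshape(h,w,2)
    P=np.concatenate([p,np.ones((h,w,1))],-1)*d[...,None]
    Rm=cv2.Rodrigues(np.array(c["rvec"]))[0]
    W=(P-np.array(c["tvec"]).reshape(3))@Rm
    W[d<=0]=np.nan
    return W
def hsv(c): return cv2.cvtColor(c["img"],cv2.COLOR_RGB2HSV)
HUE={"blue":(108,128),"green":(45,85),"orange":(3,14)}
def mask(c,col):
    H=hsv(c); lo,hi=HUE[col]
    return (H[...,0]>=lo)&(H[...,0]<=hi)&(H[...,1]>130)&(H[...,2]>50)
def ortho(c,x0,x1,y0,y1,res=0.0005,z=0.0):
    "rectified top view on plane z; rows: x decreasing downward, cols: y decreasing right"
    xs=np.arange(x1,x0,-res); ys=np.arange(y1,y0,-res)
    Y,X=np.meshgrid(ys,xs)
    P=np.stack([X,Y,np.full_like(X,z)],-1).reshape(-1,1,3)
    uv=cv2.projectPoints(P,np.array(c["rvec"]),np.array(c["tvec"]),c["camera_matrix"],np.array(c["D"]))[0].reshape(X.shape+(2,)).astype(np.float32)
    return cv2.remap(c["img"],uv[...,0],uv[...,1],cv2.INTER_LINEAR)
E
python3 - <<'E'
from h import *
for n in ["scene","side"]:
    c=camera(n); W=cloud(c)
    for col in HUE:
        m=mask(c,col)&(W[...,2]>0.005)&(W[...,2]<0.1)&(W[...,0]<0.9)
        k,l,s,_=cv2.connectedComponentsWithStats(m.astype(np.uint8))
        for i in range(1,k):
            if s[i,4]>25:
                q=W[l==i]; print(n,col,s[i],q.mean(0).round(3),q.min(0).round(3),q.max(0).round(3))
E
```

```text
scene blue [200 153   9   5  34] [ 0.657 -0.205  0.08 ] [ 0.644 -0.217  0.077] [ 0.669 -0.193  0.084]
scene blue [237 156   8   6  31] [ 0.538 -0.2    0.028] [ 0.531 -0.216  0.026] [ 0.546 -0.183  0.032]
scene blue [209 160  20   9  79] [ 0.625 -0.196  0.042] [ 0.568 -0.235  0.011] [ 0.649 -0.17   0.051]
scene blue [357 246  10  11  76] [0.457 0.28  0.03 ] [0.444 0.264 0.025] [0.47  0.299 0.034]
scene blue [ 195  306   78   77 2813] [0.843 0.345 0.015] [0.779 0.281 0.005] [0.9   0.403 0.035]
scene orange [315 239  14  14  98] [0.528 0.216 0.026] [0.518 0.194 0.014] [0.537 0.233 0.03 ]
scene orange [278 245  28  21 292] [0.626 0.225 0.055] [0.558 0.18  0.01 ] [0.66  0.256 0.084]
scene orange [304 260  17  10  55] [0.577 0.244 0.012] [0.555 0.238 0.008] [0.602 0.25  0.016]
scene orange [329 370   5  14  27] [0.73  0.519 0.08 ] [0.704 0.491 0.027] [0.737 0.525 0.099]
side blue [267 162  11   6  52] [ 0.632 -0.194  0.045] [ 0.613 -0.209  0.04 ] [ 0.652 -0.174  0.05 ]
side blue [ 87 217  57  40 606] [0.841 0.341 0.019] [0.778 0.279 0.005] [0.899 0.398 0.036]
side blue [223 278  11   8  34] [0.458 0.278 0.028] [0.448 0.263 0.024] [0.465 0.296 0.033]
side orange [185 224  10  12  65] [0.642 0.221 0.075] [0.632 0.206 0.053] [0.658 0.235 0.083]
side orange [189 235  14  11 112] [0.619 0.228 0.045] [0.604 0.207 0.018] [0.645 0.252 0.051]
side orange [209 241  13   7  26] [0.581 0.184 0.011] [0.561 0.18  0.007] [0.603 0.189 0.015]
side orange [219 250  11  12  76] [0.526 0.212 0.024] [0.519 0.191 0.015] [0.537 0.23  0.034]
```

```bash
cat >> h.py <<'E'
def tool():
    o=get_obs(); return np.array(o["position"]),R.from_quat(o["tool_rot"])
def rel(p,Rm):
    "row (mm, rotvec) from current measured pose to world pose"
    p0,R0=tool()
    return (R0.inv().apply(np.array(p)-p0)*1000).round(1),(R0.inv()*Rm).as_rotvec().round(4)
def down(a):
    "tool y down; tool x at world yaw a"
    x=np.array([np.cos(a),np.sin(a),0]); y=np.array([0,0,-1.]); z=np.cross(x,y)
    return R.from_matrix(np.stack([x,y,z],1))
E
python3 - <<'E'
from h import *
p,r=tool(); print(p); print(r.as_matrix().round(3))
c=camera("wrist"); Rm=cv2.Rodrigues(np.array(c["rvec"]))[0]; C=-Rm.T@np.array(c["tvec"]).ravel()
print("cam",C, "in tool",r.inv().apply(C-p), "cam axes in tool",(r.inv().as_matrix()@Rm.T).round(3))
x=r.as_matrix()[:,0]; a=np.arctan2(x[1],x[0]); print("yaw x",a)
for yaw in [np.pi/2,-np.pi/2,0]:
  print(yaw,rel([0.5,0.0,0.32],down(yaw)))
print(get_obs()['q'])
# ortho overview
c=camera("scene"); o=ortho(c,0.36,0.76,-0.35,0.35,0.001,0.02); cv2.imwrite("pics/ortho0.png",o[:,:,::-1])
E
```

```text
[ 0.14661866 -0.6072318   0.22206645]
[[ 0.235 -0.     0.972]
 [-0.972  0.001  0.235]
 [-0.001 -1.     0.   ]]
cam [ 0.22082983 -0.58875522  0.38283076] in tool [-0.00071677 -0.16074899  0.07650551] cam axes in tool [[ 1.    -0.    -0.001]
 [ 0.001 -0.28   0.96 ]
 [-0.001 -0.96  -0.28 ]]
yaw x -1.3340334810642733
1.5707963267948966 (array([-507.5,  -97.4,  486. ]), array([-1.1000e-03, -2.9048e+00,  1.0000e-04]))
-1.5707963267948966 (array([-507.5,  -97.4,  486. ]), array([-0.    ,  0.2368, -0.0007]))
0 (array([-507.5,  -97.4,  486. ]), array([-6.000e-04, -1.334e+00, -5.000e-04]))
[-1.51248653e+00  5.27848518e-01  1.43309289e+00 -1.48667058e-07
  1.18139206e+00 -1.78471041e-01]
```

View pics/ortho0.png

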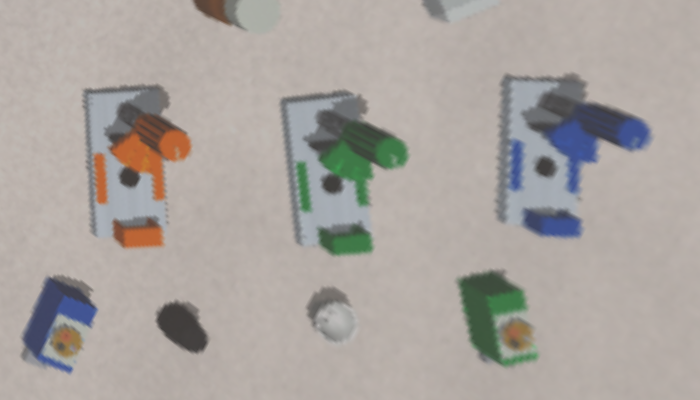

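```bash
python3 - <<'E'
from h import *
print(rel([0.47,0.0,0.28],down(-np.pi/2)))
E
```

```text
(array([-514.6,  -57.4,  456.8]), array([-0.    ,  0.2368, -0.0005]))
```

jog_arm([
  [-103,-57,91,0,0.047,0,-1],
  [-154,-57,137,0,0.08,0,-1],
  [-206,-57,183,0,0.1,0,-1],
  [-257,-57,228,0,0.13,0,-1],
  [-309,-57,274,0,0.16,0,-1],
  [-360,-57,320,0,0.18,0,-1],
  [-412,-57,365,0,0.21,0,-1],
  [-463,-57,411,0,0.237,0,-1],
  [-515,-57,457,0,0.237,0,-1],
  [-515,-57,457,0,0.237,0,-1],
  [-515,-57,457,0,0.237,0,-1],
  [-515,-57,457,0,0.237,0,-1],
])

```text
time: 1.85
position: [0.4712, 0.0037, 0.2798]
tool_rot: [-0.501, 0.498, -0.499, 0.502]
ft_force: [-0.3, -1.1, 0.6]
grip_width: 0.0872
```

```bash
python3 - <<'E'
from h import *
o=get_obs(); print(o['time'],o['position'],o['q'])
c=camera("wrist"); cv2.imwrite("pics/w1.png",c["img"][:,:,::-1])
W=cloud(c)
for col in HUE:
    m=mask(c,col)
    k,l,s,_=cv2.connectedComponentsWithStats(m.astype(np.uint8))
    for i in range(1,k):
        if s[i,4]>60:
            q=W[l==i]; print(col,s[i],np.nanmean(q,0).round(3),np.nanmin(q,0).round(3),np.nanmax(q,0).round(3))
E
```

```text
1.85 [0.47122334 0.00365532 0.27975523] [-2.30473220e-01  2.45155306e-01  1.73125969e+00  7.27518607e-04
  1.16412272e+00  1.33391933e+00]
blue [ 420    0   43   40 1240] [ 0.633 -0.192  0.044] [ 0.614 -0.231  0.008] [ 0.651 -0.166  0.065]
blue [401  42  15  44 339] [ 0.592 -0.175  0.009] [ 0.567 -0.181  0.007] [ 0.616 -0.169  0.012]
blue [448  44  16  44 330] [ 0.59  -0.233  0.009] [ 0.565 -0.239  0.006] [ 0.614 -0.227  0.011]
blue [413 102  34  16 450] [ 0.539 -0.201  0.024] [ 0.53  -0.221  0.021] [ 0.548 -0.182  0.026]
blue [ 20 162  39  58 549] [0.447 0.282 0.027] [0.397 0.259 0.023] [0.472 0.316 0.029]
green [231   0  30  21 462] [0.634 0.018 0.077] [0.624 0.004 0.074] [0.642 0.032 0.079]
green [ 215   18   45   38 1075] [0.613 0.027 0.044] [0.596 0.005 0.042] [0.633 0.053 0.053]
green [273  55  10  43 295] [ 0.577 -0.018  0.009] [ 0.553 -0.024  0.006] [ 0.601 -0.012  0.011]
green [225  61  12  42 296] [0.571 0.04  0.009] [0.546 0.033 0.007] [0.594 0.046 0.012]
green [243 115  31  17 387] [0.522 0.005 0.024] [ 0.512 -0.013  0.022] [0.532 0.024 0.027]
green [363 162  29  17 329] [ 0.465 -0.144  0.027] [ 0.454 -0.163  0.024] [ 0.475 -0.127  0.029]
green [369 208  27   7  79] [ 0.41  -0.157  0.027] [ 0.406 -0.174  0.025] [ 0.415 -0.14   0.028]
orange [  25    0   50   48 1467] [0.624 0.226 0.05 ] [ 0.603  0.205 -0.002] [0.66  0.285 0.079]
orange [102  49  15  44 348] [0.582 0.187 0.009] [0.557 0.18  0.007] [0.606 0.192 0.011]
orange [ 54  52  16  43 332] [0.579 0.244 0.009] [0.555 0.239 0.007] [0.603 0.251 0.012]
orange [ 72 109  38  16 524] [0.529 0.21  0.023] [0.519 0.193 0.008] [0.537 0.237 0.027]
orange [374 187   9   9  63] [ 0.439 -0.147  0.03 ] [ 0.433 -0.153  0.028] [ 0.444 -0.142  0.032]
orange [ 29 188   9   9  64] [0.435 0.293 0.031] [0.429 0.287 0.029] [0.44  0.299 0.033]
```

View pics/w1.png

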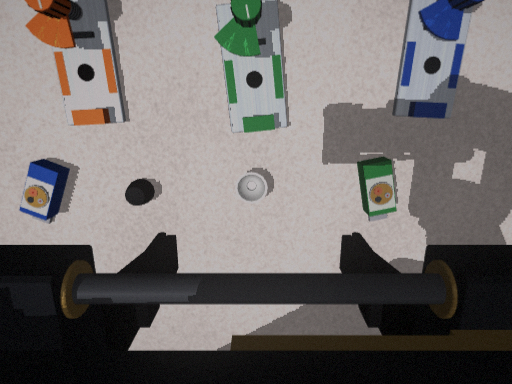

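```bash
python3 - <<'E'
from h import *
c=camera("wrist"); W=cloud(c)
def yawpca(q):
    q=q[~np.isnan(q).any(1)][:,:2]; v=np.linalg.svd(q-np.median(q,0),full_matrices=False)[2][0]; v*=np.sign(v[0]); return np.arctan2(v[1],v[0])
for col in HUE:
    m=mask(c,col)
    k,l,s,_=cv2.connectedComponentsWithStats(m.astype(np.uint8))
    st=[];lip=None
    for i in range(1,k):
        if s[i,4]<250: continue
        q=W[l==i]; z=np.nanmedian(q[:,2]); mu=np.nanmedian(q,0)
        if z<0.013: st.append(q)
        elif 0.021<z<0.0262 and mu[0]>0.5: lip=q
    st.sort(key=lambda q:np.nanmean(q[:,1]))
    a,b=[np.nanmean(q,0) for q in st]; d=b-a
    y1=np.arctan2(-d[0],d[1]); ys=[yawpca(q) for q in st]
    L=np.nanmean(lip[lip[:,2]>0.022],0); M=(a+b)/2; e=M-L
    y3=np.arctan2(e[1],e[0]); 
    print(col,"stripe sep",np.hypot(*d[:2]).round(4),"yaws",np.round([y1,*ys,y3],3),"lip",L.round(4),"mid",M.round(4),"lip-mid",np.hypot(*e[:2]).round(4))
# cassettes: top points z 0.024..0.034 in regions
for n,(x0,x1,y0,y1) in {"blue":(.38,.49,.23,.34),"green":(.38,.49,-.2,-.1)}.items():
    m=(W[...,0]>x0)&(W[...,0]<x1)&(W[...,1]>y0)&(W[...,1]<y1)&(W[...,2]>.022)&(W[...,2]<.036)
    q=W[m][:,:2].astype(np.float32); r=cv2.minAreaRect(q*1000); print(n,r, len(q), np.median(W[m][:,2]))
E
```

```text
blue stripe sep 0.058 yaws [-0.036 -0.043 -0.044 -0.045] lip [ 0.5388 -0.2015  0.024 ] mid [ 0.5912 -0.2039  0.0089] lip-mid 0.0524
green stripe sep 0.058 yaws [0.113 0.112 0.117 0.116] lip [0.5221 0.0049 0.0241] mid [0.5739 0.011  0.0091] lip-mid 0.0521
orange stripe sep 0.058 yaws [0.065 0.059 0.063 0.069] lip [0.5284 0.2119 0.0243] mid [0.5807 0.2155 0.0092] lip-mid 0.0524
blue ((434.1053771972656, 287.95556640625), (37.502830505371094, 70.38837432861328), 67.79119110107422) 1580 0.027376496759900556
green ((440.4003601074219, -150.95541381835938), (70.34049987792969, 36.86015319824219), 12.248161315917969) 1525 0.027128597856816792
```

```bash
cat >> h.py <<'E'
CR={"blue":(np.array([.5912,-.2039]),-.043),"green":(np.array([.5739,.0110]),.115),"orange":(np.array([.5807,.2155]),.063)}
def cap(col):
    O,a=CR[col]; return O+.066*np.array([np.cos(a),np.sin(a)])
def say():
    o=get_obs(); x=R.from_quat(o["tool_rot"]).as_matrix()[:,0]
    print("t",round(o["time"],2),"p",o["position"].round(4),"yaw",np.arctan2(x[1],x[0]).round(3),"F",o["ft_force"].round(1),"M",o["moment"].round(2),"g",o["grip_width"].round(4),"q",o["q"].round(2))
E
python3 - <<'E'
from h import *
say(); print(cap("blue"),cap("green"))
print(rel([*cap("blue"),.12],down(-1.55)))
print(rel([*cap("blue"),.053],down(-1.55)))
E
```

```text
Traceback (most recent call last):
  File "h.py", line 40, in say
    print("t",round(o["time"],2),"p",o["position"].round(4),"yaw",np.arctan2(x[1],x[0]).round(3),"F",o["ft_force"].round(1),"M",o["moment"].round(2),"g",o["grip_width"].round(4),"q",o["q"].round(2))
                                                                                                                                                         ^^^^^^^^^^^^^^^^^^^^^
AttributeError: 'float' object has no attribute 'round'
```

```bash
sed -i 's/o\["grip_width"\].round(4)/round(o["grip_width"],4)/' h.py
python3 - <<'E'
from h import *
say(); print(cap("blue"),cap("green"))
print(rel([*cap("blue"),.12],down(-1.55)))
print(rel([*cap("blue"),.053],down(-1.55)))
E
```

```text
t 1.95 p [0.4701 0.001  0.2795] yaw -1.568 F [ 0.8 -0.1 -0.7] M [0.04 0.08 0.04] g 0.0869 q [-0.24  0.24  1.73 -0.    1.16  1.33]
[ 0.65713899 -0.20673713] [0.63946406 0.01857328]
(array([208.2, 159.5, 186.6]), array([ 0.0004, -0.0182,  0.0005]))
(array([208.1, 226.5, 186.6]), array([ 0.0004, -0.0182,  0.0005]))
```

jog_arm([
  [42,20,37,0,0,0,-1],
  [84,40,75,0,0,0,-1],
  [125,60,112,0,0,0,-1],
  [167,80,150,0,-0.018,0,-1],
  [208,110,186.6,0,-0.018,0,-1],
  [208,155,186.6,0,-0.018,0,-1],
  [208,160,186.6,0,-0.018,0,-1],
  [208,160,186.6,0,-0.018,0,-1],
  [208,160,186.6,0,-0.018,0,-1],
], grip_force=25)

```text
time: 3.08
position: [0.6575, -0.2084, 0.1222]
tool_rot: [-0.504, 0.494, -0.497, 0.505]
ft_force: [0.0, -1.1, 1.2]
grip_width: 0.087
```

```bash
python3 - <<'E'
from h import *
say()
print(rel([*cap("blue"),.053],down(-1.55)))
c=camera("wrist"); cv2.imwrite("pics/w2.png",c["img"][:,:,::-1])
E
```

```text
t 3.08 p [ 0.6575 -0.2084  0.1222] yaw -1.553 F [ 0.  -1.1  1.2] M [-0.02 -0.03  0.03] g 0.087 q [-0.47  0.72  1.34 -0.    1.07  1.08]
(array([-1.8, 69.1, -0.5]), array([-0.0034, -0.003 ,  0.0019]))
```

View pics/w2.png

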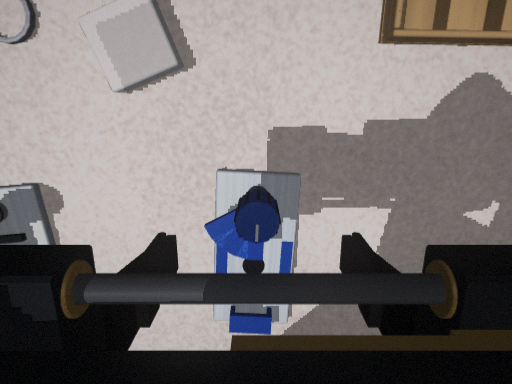

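jog_arm([
  [-1,40,0,0,0,0,-1],
  [-1,68,0,0,0,0,-1],
  [-1,69,0,0,0,0,-1],
  [-1,69,0,0,0,0,1],
  [-1,69,0,0,0,0,1],
  [-1,69,0,0,0,0,1],
  [-1,69,0,0,0,0,1],
  [-1,69,0,0,0,0,1],
  [-1,69,0,0,0,0,1],
], grip_force=25)

```text
time: 4.25
position: [0.6566, -0.2068, 0.0505]
tool_rot: [0.504, -0.496, 0.496, -0.504]
ft_force: [-0.7, -0.2, 0.3]
grip_width: 0.0346
```

```bash
python3 - <<'E'
from h import *
say()
E
```

```text
t 4.25 p [ 0.6566 -0.2068  0.0505] yaw -1.553 F [-0.7 -0.2  0.3] M [ 0.02 -0.02  0.01] g 0.0346 q [-0.47  0.82  1.38 -0.    0.95  1.09]
```

jog_arm([
  [0,0,0,0,0,0,1],
  [0,0,0,0,0,0,1],
  [0,0,0,0,0,0,1],
  [0,0,0,0,-0.15,0,1],
  [0,0,0,0,-0.3,0,1],
])

```text
time: 4.88
position: [0.6567, -0.2076, 0.0505]
tool_rot: [0.574, -0.413, 0.414, -0.574]
ft_force: [-0.2, -2.1, -1.2]
grip_width: 0.0294
```

```bash
python3 - <<'E'
from h import *
say()
E
```

```text
t 4.88 p [ 0.6567 -0.2076  0.0505] yaw -1.248 F [-0.2 -2.1 -1.2] M [-0.53  0.09 -0.02] g 0.0294 q [-0.47  0.82  1.38 -0.    0.95  0.78]
```

jog_arm([
  [0,0,0,0,-0.17,0,1],
  [0,0,0,0,-0.34,0,1],
  [0,0,0,0,-0.51,0,1],
  [0,0,0,0,-0.68,0,1],
  [0,0,0,0,-0.85,0,1],
  [0,0,0,0,-1.02,0,1],
  [0,0,0,0,-1.19,0,1],
  [0,0,0,0,-1.36,0,1],
  [0,0,0,0,-1.53,0,1],
  [0,0,0,0,-1.7,0,1],
  [0,0,0,0,-1.87,0,1],
  [0,0,0,0,-2.04,0,1],
  [0,0,0,0,-2.21,0,1],
  [0,0,0,0,-2.33,0,1],
  [0,0,0,0,-2.4,0,1],
  [0,0,0,0,-2.4,0,1],
])

```text
time: 6.88
position: [0.6583, -0.2077, 0.0506]
tool_rot: [0.595, 0.384, -0.383, -0.593]
ft_force: [3.8, -3.3, -3.8]
grip_width: 0.0293
```

```bash
python3 - <<'E'
from h import *
say()
E
```

```text
t 6.88 p [ 0.6583 -0.2077  0.0506] yaw 1.146 F [ 3.8 -3.3 -3.8] M [-0.55 -0.86  0.04] g 0.0293 q [-0.47  0.82  1.38 -0.    0.94 -1.61]
```

jog_arm([
  [0,0,0,0,0,0,-1],
  [0,0,0,0,0,0,-1],
  [0,0,0,0,0,0,-1],
  [0,-20,0,0,0,0,-1],
  [0,-80,0,0,0,0,-1],
  [0,-140,0,0,0,0,-1],
  [0,-140,0,0,0,0,-1],
  [0,-140,0,0,0,0,-1],
])

```text
time: 7.88
position: [0.6564, -0.2065, 0.1919]
tool_rot: [0.594, 0.384, -0.383, -0.594]
ft_force: [-0.9, 1.2, -0.6]
grip_width: 0.0866
```

```bash
python3 - <<'E'
from h import *
say()
c=camera("wrist"); cv2.imwrite("pics/w3.png",c["img"][:,:,::-1])
print(rel([.515,.27,.21],down(1.184)))
E
```

```text
t 7.88 p [ 0.6564 -0.2065  0.1919] yaw 1.147 F [-0.9  1.2 -0.6] M [ 0.05 -0.16  0.05] g 0.0866 q [-0.47  0.65  1.29  0.    1.2  -1.61]
(array([376.2, -19.1, 324.2]), array([-0.0017, -0.037 ,  0.0002]))
```

View pics/w3.png

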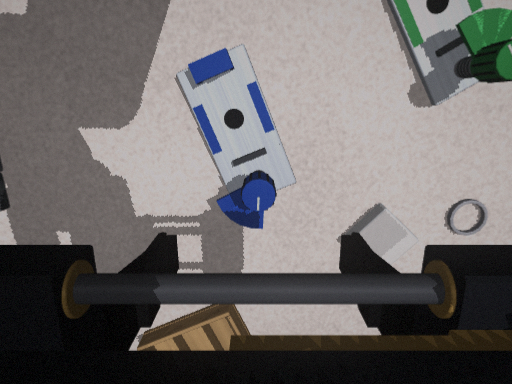

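jog_arm([
  [47,-19,40,0,0,0,-1],
  [94,-19,81,0,0,0,-1],
  [141,-19,122,0,0,0,-1],
  [188,-19,162,0,0,0,-1],
  [235,-19,203,0,0,0,-1],
  [282,-19,243,0,-0.037,0,-1],
  [329,-19,284,0,-0.037,0,-1],
  [376,-19,324,0,-0.037,0,-1],
  [376,-19,324,0,-0.037,0,-1],
  [376,-19,324,0,-0.037,0,-1],
  [376,-19,324,0,-0.037,0,-1],
])

```text
time: 9.3
position: [0.5162, 0.2677, 0.2089]
tool_rot: [-0.587, -0.393, 0.395, 0.587]
ft_force: [0.2, 0.2, -0.5]
grip_width: 0.087
```

```bash
cat >> h.py <<'E'
def topfit(c,x,y,z0=.022,z1=.036,r=.075):
    W=cloud(c)
    m=(np.hypot(W[...,0]-x,W[...,1]-y)<r)&(W[...,2]>z0)&(W[...,2]<z1)
    k,l,s,_=cv2.connectedComponentsWithStats(m.astype(np.uint8)); i=1+np.argmax(s[1:,4])
    q=W[l==i][:,:2].astype(np.float32); (cx,cy),(w,h),a=cv2.minAreaRect(q*1000)
    if w<h: a-=90
    a=np.radians(a); a=(a+np.pi/2)%np.pi-np.pi/2
    return cx/1000,cy/1000,a,w,h
E
python3 - <<'E'
from h import *
say()
c=camera("wrist"); cv2.imwrite("pics/w4.png",c["img"][:,:,::-1])
x,y,a,w,h=topfit(c,.434,.288); print(x,y,a,w,h)
print(rel([x,y,.1],down(np.pi/2+a)),rel([x,y,.006],down(np.pi/2+a)))
E
```

```text
t 9.3 p [0.5162 0.2677 0.2089] yaw 1.182 F [ 0.2  0.2 -0.5] M [ 0.06 -0.18  0.02] g 0.087 q [ 0.29  0.49  1.56 -0.    1.1  -0.9 ]
0.43422042846679687 0.2882074279785156 -0.3847556711153448 35.63104248046875 69.76544189453125
(array([-12. , 109.1,  83.7]), array([-0.0006, -0.0045, -0.0009])) (array([-11.9, 203.1,  83.7]), array([-0.0006, -0.0045, -0.0009]))
```

View pics/w4.png

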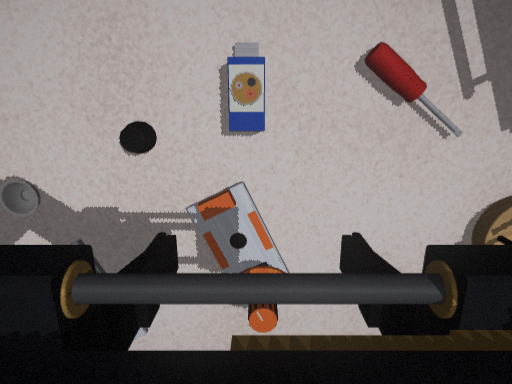

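jog_arm([
  [-12,50,50,0,-0.004,0,-1],
  [-12,109,84,0,-0.004,0,-1],
  [-12,150,84,0,-0.004,0,-1],
  [-12,165,84,0,-0.004,0,-1],
  [-12,165,84,0,-0.004,0,-1],
  [-12,165,84,0,-0.004,0,-1],
])

```text
time: 10.1
position: [0.436, 0.29, 0.0462]
tool_rot: [0.587, 0.397, -0.394, -0.586]
ft_force: [-0.6, -0.2, 0.7]
grip_width: 0.0866
```

```bash
python3 - <<'E'
from h import *
say()
print(rel([.4342,.2882,.006],down(np.pi/2-.3848)))
E
```

```text
t 10.1 p [0.436  0.29   0.0462] yaw 1.187 F [-0.6 -0.2  0.7] M [ 0.07 -0.15  0.04] g 0.0866 q [ 0.37  0.67  1.82 -0.    0.64 -0.81]
(array([-2.5, 40.1,  1.1]), array([0.0031, 0.0009, 0.0029]))
```

jog_arm([
  [-1,20,0.5,0,0,0,-1],
  [-1.5,38,0.5,0,0,0,-1],
  [-1.5,40,0.5,0,0,0,1],
  [-1.5,40,0.5,0,0,0,1],
  [-1.5,40,0.5,0,0,0,1],
  [-1.5,40,0.5,0,0,0,1],
  [-1.5,40,0.5,0,0,0,1],
  [-1.5,40,0.5,0,0,0,1],
  [-1.5,40,0.5,0,0,0,1],
  [-1.5,40,0.5,0,0,0,1],
], grip_force=30)

```text
time: 11.35
position: [0.4326, 0.2887, 0.0047]
tool_rot: [0.586, 0.396, -0.396, -0.586]
ft_force: [-0.3, 0.3, 2.7]
grip_width: 0.0358
```

```bash
python3 - <<'E'
from h import *
say()
E
```

```text
t 11.35 p [0.4326 0.2887 0.0047] yaw 1.188 F [-0.3  0.3  2.7] M [ 0.   -0.06  0.06] g 0.0358 q [ 0.37  0.75  1.84  0.    0.55 -0.81]
```

```bash
cat >> h.py <<'E'
def toolfor(col,xt,zt,th,y=0.,dx=-.001,h=.0055,dyaw=0.):
    "tool pose so that tongue tip underside at cradle x=xt mm, height zt mm above floor, tail raised th"
    O,a=CR[col]
    Rc=R.from_euler("z",a)*R.from_euler("y",-th)*R.from_euler("z",dyaw)
    tip=np.array([O[0],O[1],.010])+R.from_euler("z",a).apply(np.array([xt,y,zt])/1000)
    org=tip+Rc.apply([.051,0,0])
    tcp=org+Rc.apply([dx,0,h])
    M=Rc.as_matrix(); Rt=np.stack([M[:,1],-M[:,2],-M[:,0]],1)
    return tcp,R.from_matrix(Rt)
def tipof(col,dx=-.001,h=.0055):
    "inverse: current tool -> tip x,y,z (mm, cradle, above floor), tilt"
    O,a=CR[col]; p,r=tool(); M=r.as_matrix(); xc=-M[:,2]; zc=-M[:,1]
    tip=p-xc*(dx+.051)-zc*h
    v=R.from_euler("z",-a).apply(tip-np.array([*O,.010]))*1000
    w=R.from_euler("z",-a).apply(xc)
    return v.round(1),"tilt",np.arcsin(w[2]).round(3),"yaw",np.arctan2(w[1],w[0]).round(3)
E
python3 - <<'E'
from h import *
p0,_=tool()
print(rel([p0[0],p0[1],.14],down(np.pi/2-.3848)))
t=toolfor("blue",-30,90,0.15); print(t[0],rel(*t))
E
```

```text
(array([   0. , -135.3,   -0. ]), array([0.0001, 0.0021, 0.0001]))
[ 0.60979944 -0.20470027  0.11291015] (array([-391.5, -108.3, -348.6]), array([-0.1485, -0.3391, -0.0254]))
```

jog_arm([
  [0,-20,0,0,0,0,1],
  [0,-60,0,0,0,0,1],
  [0,-110,0,0,0,0,1],
  [-39,-130,-35,-0.02,-0.03,0,1],
  [-78,-135,-70,-0.04,-0.06,-0.005,1],
  [-117,-135,-105,-0.06,-0.1,-0.008,1],
  [-157,-135,-139,-0.08,-0.14,-0.01,1],
  [-196,-135,-174,-0.1,-0.17,-0.013,1],
  [-235,-135,-209,-0.11,-0.2,-0.015,1],
  [-274,-135,-244,-0.12,-0.24,-0.018,1],
  [-313,-130,-279,-0.13,-0.27,-0.02,1],
  [-352,-120,-314,-0.14,-0.3,-0.023,1],
  [-391,-108,-349,-0.1485,-0.339,-0.0254,1],
  [-391,-108,-349,-0.1485,-0.339,-0.0254,1],
  [-391,-108,-349,-0.1485,-0.339,-0.0254,1],
  [-391,-108,-349,-0.1485,-0.339,-0.0254,1],
])

```text
time: 13.35
position: [0.6094, -0.2028, 0.1123]
tool_rot: [0.547, 0.525, -0.452, -0.471]
ft_force: [0.7, -0.0, -1.5]
grip_width: 0.0357
```

```bash
python3 - <<'E'
from h import *
say(); print(tipof("blue"))
c=camera("wrist"); cv2.imwrite("pics/w5.png",c["img"][:,:,::-1])
E
```

```text
t 13.35 p [ 0.6094 -0.2028  0.1123] yaw 1.529 F [ 0.7 -0.  -1.5] M [ 0.09 -0.   -0.03] g 0.0357 q [-0.53  0.64  1.6   0.1   0.78 -2.12]
(array([-30.5,   1.9,  89.5]), 'tilt', np.float64(0.148), 'yaw', np.float64(0.001))
```

View pics/w5.png

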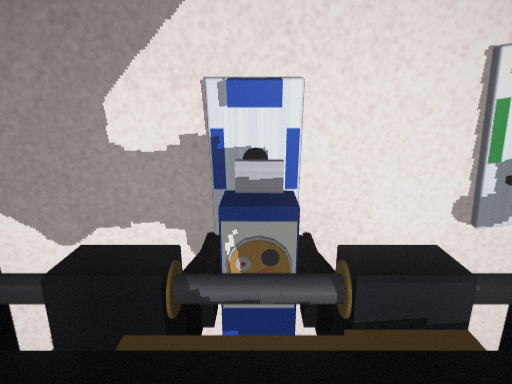

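```bash
python3 - <<'E'
from h import *
c=camera("wrist"); W=cloud(c)
O,a=CR["blue"]
Q=(W-np.array([*O,.010]))
Q=Q@R.from_euler("z",-a).as_matrix().T*1000
for v in range(152,212,4): print(v,Q[v,260].round(1))
print("row175",[Q[175,u].round(1).tolist() for u in range(230,292,4)])
m=mask(c,"blue")&(Q[...,2]<25)
k,l,s,_=cv2.connectedComponentsWithStats(m.astype(np.uint8))
for i in range(1,k):
    if s[i,4]>100: print(s[i],np.nanmean(Q[l==i],0).round(1))
print(tipof("blue"))
E
```

```text
152 [-6.   3.8 -0.8]
156 [-2.6  3.8 -1.2]
160 [-29.9   3.2  91.7]
164 [-29.3   3.2  95.9]
168 [-27.1   3.2  95.6]
172 [-25.    3.2  95.4]
176 [-23.2   3.2  96.3]
180 [-20.8   3.2  95.7]
184 [-18.5   3.2  95.2]
188 [-17.2   3.2  97.3]
192 [-15.2   3.2  97.7]
196 [-15.6   3.2 103.5]
200 [-16.3   3.2 109.4]
204 [-17.7   3.1 116.6]
208 [-17.    3.1 119.3]
row175 [[13.4, -20.4, -1.5], [13.1, -17.1, -0.7], [-23.4, -7.7, 95.5], [-23.6, -5.7, 96.0], [-23.8, -3.7, 96.6], [-23.3, -1.7, 95.2], [-23.8, 0.3, 96.5], [-23.4, 2.2, 95.3], [-23.5, 4.2, 95.8], [-23.8, 6.2, 96.4], [-23.6, 8.2, 96.0], [-24.0, 10.1, 96.9], [-23.6, 12.1, 96.0], [-23.6, 14.1, 96.0], [13.0, 24.7, -0.4], [13.0, 27.9, -0.5]]
[ 226   78   57   28 1549] [-53.1  -0.3  13.9]
[211 128  15  60 736] [ -1.4 -29.1  -1. ]
[285 128  15  60 740] [-1.4 28.8 -0.9]
(array([-30. ,   1.7,  89.9]), 'tilt', np.float64(0.149), 'yaw', np.float64(0.001))
```

```bash
python3 - <<'E'
from h import *
print(rel(*toolfor("blue",-35,20,0.15,y=-.8)),rel(*toolfor("blue",-37,5,0.15,y=-.8)))
E
```

```text
(array([-2.6, 68.3, 15.4]), array([-0.0006,  0.0014,  0.0005])) (array([-2.6, 82.8, 19.6]), array([-0.0006,  0.0014,  0.0005]))
```

jog_arm([
  [-2.6,30,7,0,0,0,1],
  [-2.6,60,14,0,0,0,1],
  [-2.6,68,15.4,0,0,0,1],
  [-2.6,76,17.5,0,0,0,1],
  [-2.6,83,19.5,0,0,0,1],
  [-2.6,83,19.5,0,0,0,1],
  [-2.6,83,19.5,0,0,0,1],
])

```text
time: 14.32
position: [0.6074, -0.2061, 0.0342]
tool_rot: [0.55, 0.526, -0.449, -0.468]
ft_force: [-2.5, 7.4, 25.6]
grip_width: 0.0361
```

```bash
python3 - <<'E'
from h import *
say(); print(tipof("blue"))
c=camera("wrist"); W=cloud(c); cv2.imwrite("pics/w6.png",c["img"][100:384,100:420,::-1].repeat(2,0).repeat(2,1))
O,a=CR["blue"]
Q=(W-np.array([*O,.010]))@R.from_euler("z",-a).as_matrix().T*1000
for v in range(130,230,5): print(v,Q[v,255].round(1))
E
```

```text
t 14.32 p [ 0.6074 -0.2061  0.0342] yaw 1.527 F [-2.5  7.4 25.6] M [ 1.56 -0.33  0.05] g 0.0361 q [-0.54  0.76  1.64  0.13  0.6  -2.17]
(array([-32.2,  -1.5,  10.8]), 'tilt', np.float64(0.16), 'yaw', np.float64(-0.001))
130 [-47.3  -2.5  13.7]
135 [-45.1  -2.5  14.5]
140 [-38.2  -2.7  -1.5]
145 [-35.5  -2.7  -1.4]
150 [-33.   -2.7  -0.7]
155 [-30.   -2.7  -1.5]
160 [-26.9  -2.8  -2.1]
165 [-24.4  -2.8  -1.1]
170 [-21.5  -2.8  -1.1]
175 [-18.4  -2.8  -1.5]
180 [-17.2  -2.8   2.9]
185 [-15.   -2.8   4.7]
190 [-12.5  -2.8   5.8]
195 [-10.9  -2.8   8.6]
200 [-18.5  -2.5  30.6]
205 [-16.7  -2.5  32.3]
210 [-14.1  -2.5  32.3]
215 [-13.1  -2.5  35.4]
220 [-11.3  -2.5  36.9]
225 [-9.8 -2.5 38.8]
```

View pics/w6.png

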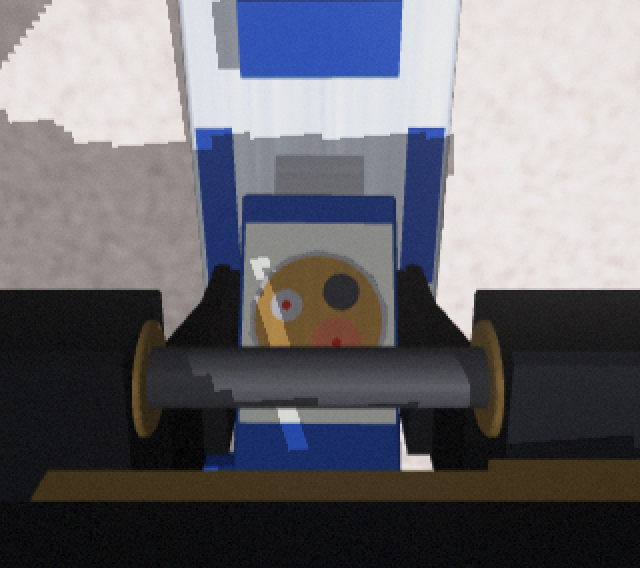

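```bash
python3 - <<'E'
from h import *
c=camera("side"); a=c["img"][130:220,230:350,::-1]
s=camera("scene"); b=s["img"][120:210,160:280,::-1]
cv2.imwrite("pics/s6.png",np.hstack([cv2.resize(i,None,fx=3.3,fy=3.3,interpolation=cv2.INTER_CUBIC) for i in (a,b)]))
E
```

```text
(no output)
```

View pics/s6.png

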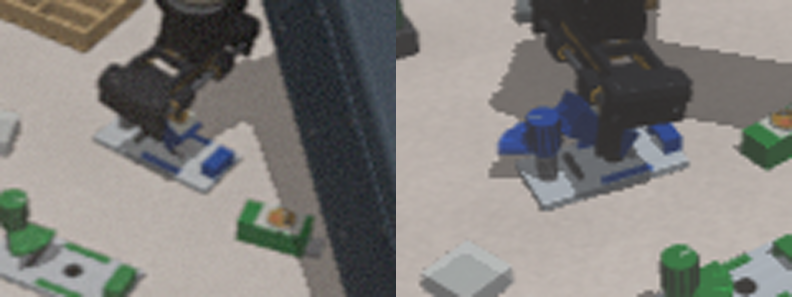

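The cassette pivoted nose-down in the grip, and there are 25 N of contact. I'll lift it and measure how it now sits in the hand.

jog_arm([
  [0,-20,-3,0,0,0,1],
  [0,-60,-9,0,0,0,1],
  [0,-90,-13,0,0,0,1],
  [0,-90,-13,0,0,0,1],
  [0,-90,-13,0,0,0,1],
], grip_force=40)

```text
time: 15.1
position: [0.6021, -0.2061, 0.118]
tool_rot: [0.547, 0.524, -0.451, -0.471]
ft_force: [-0.7, 0.3, -2.1]
grip_width: 0.0358
```

```bash
python3 - <<'E'
from h import *
say(); print(tipof("blue"))
c=camera("wrist"); W=cloud(c); cv2.imwrite("pics/w7.png",c["img"][:,:,::-1])
p,r=tool(); Q=(W-p)@r.as_matrix()*1000   # tool coords
# plane of top face : points in tool frame
m=(np.abs(Q[...,0])<17)&(Q[...,1]<60)&(Q[...,1]>-60)&(Q[...,2]>-10)
for v in range(150,270,5): print(v,Q[v,255].round(1), c["img"][v,255])
E
```

```text
t 15.1 p [ 0.6021 -0.2061  0.118 ] yaw 1.528 F [-0.7  0.3 -2.1] M [ 0.11 -0.   -0.05] g 0.0358 q [-0.54  0.63  1.61  0.1   0.78 -2.14]
(array([-37.6,  -1.7,  95.1]), 'tilt', np.float64(0.149), 'yaw', np.float64(0.0))
150 [ -2.3 104.8  39.5] [124 129 136]
155 [ -2.3 104.5  35.5] [62 64 69]
160 [ -2.3 104.4  31.5] [30 33 34]
165 [ -2.4 105.2  27.3] [36 36 39]
170 [ -2.4 104.9  23.2] [36 37 38]
175 [ -2.4 106.4  18.8] [32 33 34]
180 [-1.4 14.6 36. ] [ 98 100 104]
185 [-1.4 12.7 33.7] [104 102 107]
190 [-1.4 11.3 31.3] [ 99  99 105]
195 [-1.4 10.1 28.9] [101 102 108]
200 [ -1.1 -13.7  33.2] [32 48 99]
205 [ -1.1 -13.7  30.7] [30 47 99]
210 [ -1.1 -14.9  28.7] [ 39  54 103]
215 [ -1.1 -16.4  26.8] [131 132 129]
220 [ -1.1 -17.3  24.6] [128 128 125]
225 [ -1.1 -19.6  23.1] [119 119 118]
230 [ -1.1 -22.3  21.7] [101  79  44]
235 [ -1.1 -23.7  19.9] [103  79  45]
240 [ -1.1 -24.8  17.9] [101  80  45]
245 [ -1.1 -25.9  16. ] [100  77  40]
250 [ -1.1 -26.7  14. ] [101  75  42]
255 [ -1.1 -28.3  12.3] [103  80  46]
260 [ -1.1 -28.8  10.2] [105  80  45]
265 [ -1.1 -29.8   8.3] [104  77  41]
```

View pics/w7.png

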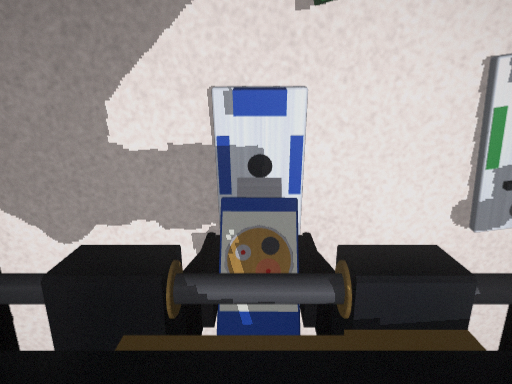

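```bash
cat >> h.py <<'E'
def toolgen(tip,a,th,g,uo,wo):
    "tip world m, cassette yaw a, tail-up th, grip pitch g (cassette tilt rel tool), cassette origin in tool (u,w) mm"
    Rt0=R.from_euler("z",a)*R.from_euler("y",-(th-g)); Rc=R.from_euler("z",a)*R.from_euler("y",-th)
    org=np.array(tip)+Rc.apply([.051,0,0])
    tcp=org-Rt0.apply([uo/1000,0,wo/1000])
    M=Rt0.as_matrix()
    return tcp,R.from_matrix(np.stack([M[:,1],-M[:,2],-M[:,0]],1))
E
python3 - <<'E'
from h import *
for z in (.06,.004):
    t=toolgen([.41,-.27,z],-.043,.15,.53,10.3,6.5); print(t[0],rel(*t))
W=cloud(camera("scene")); m=(W[...,0]>.38)&(W[...,0]<.52)&(W[...,1]>-.36)&(W[...,1]<-.2)&(W[...,2]<.2); print(np.nanmax(W[m][:,2]))
E
```

```text
[ 0.44841555 -0.27165289  0.06540551] (array([-72.3,  29.1, 156.3]), array([5.276e-01, 3.000e-04, 1.200e-03]))
[ 0.44841555 -0.27165289  0.00940551] (array([-72.3,  84.5, 164.6]), array([5.276e-01, 3.000e-04, 1.200e-03]))
0.00826064744102874
```

jog_arm([
  [-15,0,30,0.05,0,0,1],
  [-30,0,65,0.15,0,0,1],
  [-45,5,100,0.25,0,0,1],
  [-60,15,135,0.38,0,0,1],
  [-72,29,156,0.5276,0,0,1],
  [-72,29,156,0.5276,0,0,1],
  [-72,55,160,0.5276,0,0,1],
  [-72,75,163,0.5276,0,0,1],
  [-72,80,164,0.5276,0,0,1],
  [-72,80,164,0.5276,0,0,1],
  [-72,80,164,0.5276,0,0,1],
])

```text
time: 16.58
position: [0.45, -0.2725, 0.0157]
tool_rot: [-0.406, -0.389, 0.572, 0.597]
ft_force: [0.6, 1.2, -1.2]
grip_width: 0.0354
```

```bash
python3 - <<'E'
from h import *
say()
c=camera("wrist"); W=cloud(c); cv2.imwrite("pics/w8.png",c["img"][:,:,::-1])
for v in range(120,270,6): print(v,(W[v,255]*1000).round(1))
E
```

```text
t 16.57 p [ 0.45   -0.2725  0.0157] yaw 1.528 F [ 0.6  1.2 -1.2] M [ 0.1  -0.46  0.07] g 0.0354 q [-0.64  0.84  1.56 -0.24  1.07 -2.01]
120 [ 372.1 -270.5   -2.1]
126 [ 375.5 -270.7   -3. ]
132 [ 379.9 -270.8   -0.6]
138 [ 383.2 -271.    -2.1]
144 [ 387.1 -271.1   -1.2]
150 [ 390.4 -271.3   -2.3]
156 [ 394.3 -271.4   -1.5]
162 [ 397.8 -271.6   -1.8]
168 [ 401.5 -271.8   -1.2]
174 [ 405.1 -271.9   -1. ]
180 [ 410.9 -272.    13.7]
186 [ 414.1 -272.1   12.7]
192 [ 417.7 -272.3   15.5]
198 [ 423.  -272.3   37.5]
204 [ 426.  -272.4   39.2]
210 [ 428.7 -272.5   38.9]
216 [ 431.5 -272.6   38.7]
222 [ 434.3 -272.7   40.1]
228 [ 437.1 -272.8   43. ]
234 [ 439.7 -272.9   43.7]
240 [ 442.4 -273.    43.6]
246 [ 445.  -273.1   43.7]
252 [ 447.6 -273.2   44.5]
258 [ 450.2 -273.3   45.4]
264 [ 452.7 -273.4   46.2]
```

View pics/w8.png

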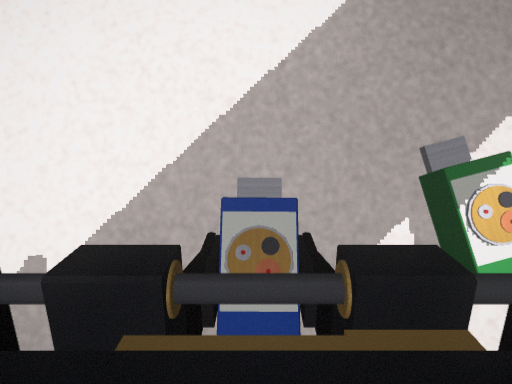

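jog_arm([
  [0,4,-1.5,0,0,0,1],
  [0,7,-2.8,0,0,0,1],
  [0,7,-2.8,0,0,0,1],
])

```text
time: 17.0
position: [0.4493, -0.272, 0.0071]
tool_rot: [-0.405, -0.389, 0.572, 0.598]
ft_force: [0.5, 0.3, -1.5]
grip_width: 0.0357
```

jog_arm([
  [0,0,0,0,0,0,0.3],
  [0,0,0,0,0,0,-0.5],
  [0,0,0,0,0,0,-1],
  [0,0,0,0,0,0,-1],
  [0,-30,0,0,0,0,-1],
  [0,-70,0,-0.1,0,0,-1],
  [0,-100,0,-0.2,0,0,-1],
  [0,-130,-20,-0.378,0,0,-1],
  [0,-150,-60,-0.378,0,0,-1],
  [0,-150,-60,-0.378,0,0,-1],
  [0,-150,-60,-0.378,0,0,-1],
])

```text
time: 18.38
position: [0.5597, -0.2764, 0.1243]
tool_rot: [-0.51, -0.489, 0.489, 0.511]
ft_force: [0.5, -0.3, -0.9]
grip_width: 0.087
```

```bash
python3 - <<'E'
from h import *
say()
c=camera("wrist"); cv2.imwrite("pics/w9.png",c["img"][:,:,::-1])
print(topfit(c,.455,-.27,r=.07)); print(topfit(c,.44,-.151,r=.05))
s=camera("scene");print(topfit(s,.455,-.27,r=.06))
E
```

```text
t 18.38 p [ 0.5597 -0.2764  0.1243] yaw 1.528 F [ 0.5 -0.3 -0.9] M [ 0.06 -0.1   0.05] g 0.087 q [-0.64  0.65  1.52 -0.    0.98 -2.17]
(0.45894033813476565, -0.27170510864257813, np.float64(-0.04635271824699272), 36.01914596557617, 69.76663970947266)
(0.4452340087890625, -0.15084860229492186, np.float64(0.20749939738519685), 62.21866226196289, 37.53712844848633)
(0.45861001586914063, -0.26917697143554686, np.float64(-0.03205047792883109), 42.068355560302734, 70.6187973022461)
```

View pics/w9.png

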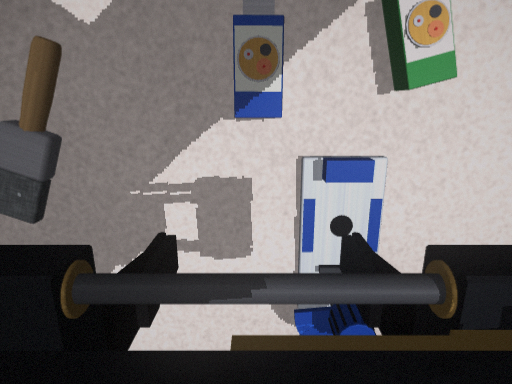

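```bash
python3 - <<'E'
from h import *
print(rel([.459,-.2717,.05],down(np.pi/2-.045)),rel([.459,-.2717,.005],down(np.pi/2-.045)))
E
```

```text
(array([  0.3,  74.2, 100.2]), array([-0.002 ,  0.0018,  0.0013])) (array([  0.2, 119.2, 100.1]), array([-0.002 ,  0.0018,  0.0013]))
```

jog_arm([
  [0,15,50,0,0,0,-1],
  [0,50,100,0,0,0,-1],
  [0,74,100,0,0,0,-1],
  [0,74,100,0,0,0,-1],
  [0,74,100,0,0,0,-1],
  [0,74,100,0,0,0,-1],
], grip_force=55)

```text
time: 19.23
position: [0.4618, -0.2734, 0.0516]
tool_rot: [0.512, 0.489, -0.489, -0.51]
ft_force: [1.0, 0.7, 0.1]
grip_width: 0.087
```

```bash
python3 - <<'E'
from h import *
say()
print(rel([.459,-.2717,.005],down(np.pi/2-.045)))
E
```

```text
t 19.23 p [ 0.4618 -0.2734  0.0516] yaw 1.528 F [1.  0.7 0.1] M [ 0.06 -0.14 -0.03] g 0.087 q [-0.74  0.67  1.79  0.    0.68 -2.27]
(array([ 1.6, 46.6,  2.9]), array([ 0.0024,  0.0024, -0.0018]))
```

jog_arm([
  [1,25,1.5,0,0,0,-1],
  [1,44,1.5,0,0,0,-1],
  [1,46,1.5,0,0,0,1],
  [1,46,1.5,0,0,0,1],
  [1,46,1.5,0,0,0,1],
  [1,46,1.5,0,0,0,1],
  [1,46,1.5,0,0,0,1],
  [1,46,1.5,0,0,0,1],
  [1,46,1.5,0,0,0,1],
  [1,46,1.5,0,0,0,1],
], grip_force=55)

```text
time: 20.48
position: [0.4593, -0.2717, 0.0048]
tool_rot: [0.511, 0.489, -0.489, -0.51]
ft_force: [-0.2, -0.3, 2.9]
grip_width: 0.0356
```

```bash
python3 - <<'E'
from h import *
say()
t=toolfor("blue",-33,60,0.15,y=-.8,dx=0); print(t[0],rel(*t))
E
```

```text
t 20.48 p [ 0.4593 -0.2717  0.0048] yaw 1.528 F [-0.2 -0.3  2.9] M [ 0.07 -0.11 -0.01] g 0.0356 q [-0.74  0.76  1.81  0.    0.57 -2.27]
[ 0.60775568 -0.20541307  0.08305959] (array([  72.6,  -78.1, -145.5]), array([-0.1494, -0.    , -0.0004]))
```

jog_arm([
  [0,-20,0,0,0,0,1],
  [0,-70,0,0,0,0,1],
  [24,-90,-40,-0.05,0,0,1],
  [48,-90,-80,-0.1,0,0,1],
  [73,-90,-120,-0.149,0,0,1],
  [73,-85,-145,-0.149,0,0,1],
  [73,-85,-145,-0.149,0,0,1],
  [73,-85,-145,-0.149,0,0,1],
  [73,-85,-145,-0.149,0,0,1],
])

```text
time: 21.6
position: [0.6058, -0.2049, 0.0894]
tool_rot: [0.547, 0.524, -0.451, -0.472]
ft_force: [-0.1, -0.0, -1.6]
grip_width: 0.0353
```

```bash
cat >> h.py <<'E'
def look(col,name=None,z1=25):
    c=camera("wrist"); W=cloud(c)
    if name: cv2.imwrite(f"pics/{name}.png",c["img"][:,:,::-1])
    O,a=CR[col]; Q=(W-np.array([*O,.010]))@R.from_euler("z",-a).as_matrix().T*1000
    return c,Q
E
python3 - <<'E'
from h import *
say(); print(tipof("blue",dx=0,h=.0048))
c,Q=look("blue","w10")
for v in range(150,230,4): print(v,Q[v,258].round(1))
for u in range(220,300,4): print(u,Q[178,u].round(1))
E
```

```text
t 21.6 p [ 0.6058 -0.2049  0.0894] yaw 1.527 F [-0.1 -0.  -1.6] M [ 0.12 -0.02 -0.  ] g 0.0353 q [-0.53  0.67  1.62  0.11  0.73 -2.14]
(array([-35.1,  -0.4,  67.1]), 'tilt', np.float64(0.148), 'yaw', np.float64(-0.001))
150 [-18.1  -0.   -2. ]
154 [-15.2  -0.   -1.8]
158 [-35.8   0.   71.7]
162 [-33.8   0.   71.8]
166 [-32.    0.   72.4]
170 [-30.7   0.   74.5]
174 [-27.7   0.   72.1]
178 [-26.2   0.   73.7]
182 [-23.8   0.   73. ]
186 [-21.5   0.   72.7]
190 [-20.4   0.   75.2]
194 [-22.1   0.   83.8]
198 [-22.2   0.   88.5]
202 [-23.1   0.   94.8]
206 [-21.6   0.   95.8]
210 [-19.7   0.   95.8]
214 [-17.9  -0.   96.2]
218 [-16.4  -0.   97.2]
222 [-14.3  -0.   96.9]
226 [-12.6  -0.   97.5]
220 [  3.2 -28.1  -2.3]
224 [  2.5 -24.9  -0.4]
228 [  2.6 -22.   -0.6]
232 [  2.5 -19.1  -0.3]
236 [-26.1 -10.9  73.3]
240 [-25.7  -8.9  72.3]
244 [-26.4  -6.9  74.1]
248 [-26.3  -4.9  74. ]
252 [-26.  -3.  73.]
256 [-25.8  -1.   72.5]
260 [-26.    1.   73.3]
264 [-25.9   3.   73. ]
268 [-26.1   5.   73.5]
272 [-26.3   6.9  74.1]
276 [-25.7   9.   72.4]
280 [-25.9  10.9  73.1]
284 [ 3.1 19.1 -1.6]
288 [ 3.  22.  -1.4]
292 [ 2.5 24.8 -0. ]
296 [ 2.8 27.8 -0.9]
```

View pics/w10.png

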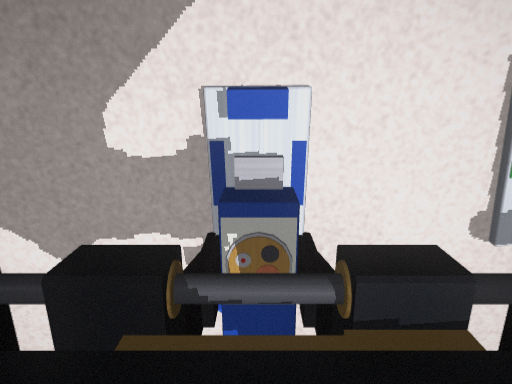

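```bash
python3 - <<'E'
from h import *
for z in (25,12,4): print(rel(*toolfor("blue",-36,z,0.15,y=-.2,dx=0,h=.0048)))
E
```

```text
(array([ 0.3, 41.6,  7.4]), array([-0.0018, -0.0012,  0.0004]))
(array([ 0.3, 54.4,  9.3]), array([-0.0018, -0.0012,  0.0004]))
(array([ 0.3, 62.3, 10.5]), array([-0.0018, -0.0012,  0.0004]))
```

jog_arm([
  [0.3,20,4,0,0,0,1],
  [0.3,40,7.4,0,0,0,1],
  [0.3,48,8.5,0,0,0,1],
  [0.3,54,9.3,0,0,0,1],
  [0.3,54,9.3,0,0,0,1],
])

```text
time: 22.28
position: [0.6058, -0.2045, 0.0346]
tool_rot: [0.547, 0.524, -0.451, -0.471]
ft_force: [-0.5, -0.9, -0.8]
grip_width: 0.0354
```

```bash
python3 - <<'E'
from h import *
say(); print(tipof("blue",dx=0,h=.0048))
c,Q=look("blue","w11")
for v in range(140,230,5): print(v,Q[v,258].round(1))
E
```

```text
t 22.27 p [ 0.6058 -0.2045  0.0346] yaw 1.528 F [-0.5 -0.9 -0.8] M [ 0.09  0.14 -0.01] g 0.0354 q [-0.53  0.76  1.64  0.12  0.62 -2.16]
(array([-35.1,   0. ,  12.3]), 'tilt', np.float64(0.149), 'yaw', np.float64(-0.0))
140 [-43.9   0.4  13.7]
145 [-37.1   0.4  -1.9]
150 [-34.5   0.4  -1.3]
155 [-31.6   0.4  -1.5]
160 [-28.9   0.4  -1.1]
165 [-28.1   0.4   4.8]
170 [-25.6   0.4   5.7]
175 [-23.5   0.4   7.6]
180 [-21.    0.4   8.4]
185 [-18.5   0.4   9.2]
190 [-16.3   0.4  10.9]
195 [-23.    0.4  32.3]
200 [-20.7   0.4  32.7]
205 [-18.9   0.4  34.3]
210 [-17.3   0.4  36.3]
215 [-14.9   0.4  36.5]
220 [-12.6   0.4  37.1]
225 [-12.2   0.4  41.1]
```

```bash
python3 - <<'E'
from h import *
c,Q=look("blue")
p,r=tool(); 
W=cloud(c); T=(W-p)@r.as_matrix()*1000
m=(np.abs(T[...,0])<11)
def slope(lo,hi):
    q=T[lo:hi,248:270].reshape(-1,3); q=q[~np.isnan(q).any(1)]
    f=np.polyfit(q[:,2],q[:,1],1); return f,np.arctan(f[0])
print("tongue",slope(166,190)); print("top",slope(197,222))
for v in (196,197,198,199,200): print(v,T[v,258].round(1))
for v in (162,163,164,165,166,167): print(v,T[v,258].round(1))
say()
E
```

```text
tongue (array([ 0.33543386, -1.52642906]), np.float64(0.3236398346319625))
top (array([  0.35702023, -25.5600144 ]), np.float64(0.3429151801577027))
196 [  0.4 -12.6  35.5]
197 [  0.4 -14.   35.4]
198 [  0.4 -14.1  35. ]
199 [  0.4 -13.   34.2]
200 [  0.4 -13.9  34. ]
162 [ 0.4 19.8 45.7]
163 [ 0.4 19.5 45.2]
164 [ 0.4 20.2 44.5]
165 [ 0.4 13.3 45.2]
166 [ 0.4 12.4 44.9]
167 [ 0.4 12.6 44.3]
t 22.38 p [ 0.6059 -0.2045  0.035 ] yaw 1.528 F [-1.7 -0.6 -2.8] M [0.06 0.14 0.05] g 0.0356 q [-0.53  0.76  1.64  0.12  0.62 -2.16]
```

View pics/w11.png

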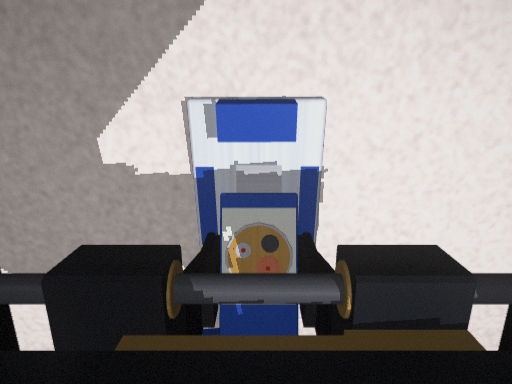

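```bash
cat >> h.py <<'E'
def tg(col,xt,zt,th,g,uo,wo,y=0.):
    O,a=CR[col]; tip=np.array([*O,.010])+R.from_euler("z",a).apply(np.array([xt,y,zt])/1000)
    return rel(*toolgen(tip,a,th,g,uo,wo))
def ti(col,g,uo,wo):
    O,a=CR[col]; p,r=tool(); M=r.as_matrix(); X=-M[:,2]; Z=-M[:,1]
    th=np.arcsin(X[2])+g; org=p+(X*uo+Z*wo)/1000; xc=np.cos(g)*X+np.sin(g)*Z
    v=R.from_euler("z",-a).apply(org-.051*xc-np.array([*O,.010]))*1000
    return v.round(1),th.round(3)
E
python3 - <<'E'
from h import *
G=(.335,6,-1.7)
print(ti("blue",*G))
for a in [(-37,16,.4),(-38,5,.35)]: print(a,tg("blue",*a,*G))
E
```

```text
(array([-24.3,   0. ,   0.5]), np.float64(0.484))
(-37, 16, 0.4) (array([ -0. , -13.6,   8.9]), array([ 0.084, -0.   ,  0.   ]))
(-38, 5, 0.35) (array([-0. , -0.7, 10.8]), array([ 0.134, -0.   ,  0.   ]))
```

jog_arm([
  [0,-10,4,0.02,0,0,1],
  [0,-13.6,9,0.05,0,0,1],
  [0,-13.6,9,0.084,0,0,1],
  [0,-7,10,0.11,0,0,1],
  [0,-1,10.8,0.134,0,0,1],
  [0,-1,10.8,0.134,0,0,1],
  [0,-1,10.8,0.134,0,0,1],
])

```text
time: 23.25
position: [0.5949, -0.2039, 0.034]
tool_rot: [0.514, 0.493, -0.485, -0.507]
ft_force: [0.4, -0.5, -1.5]
grip_width: 0.0359
```

```bash
cat >> h.py <<'E'
def held(col,u=258):
    "measured tongue in cradle frame + grip pitch"
    c=camera("wrist"); p,r=tool(); W=cloud(c); T=(W-p)@r.as_matrix()*1000
    O,a=CR[col]; Q=(W-np.array([*O,.010]))@R.from_euler("z",-a).as_matrix().T*1000
    pr=None
    for v in range(120,235,3): print(v,Q[v,u].round(1),T[v,u].round(1))
    return c,Q,T
E
python3 - <<'E'
from h import *
G=(.335,6,-1.7)
say();print(ti("blue",*G)); c,Q,T=held("blue"); cv2.imwrite("pics/w12.png",c["img"][:,:,::-1])
E
```

```text
t 23.25 p [ 0.5949 -0.2039  0.034 ] yaw 1.528 F [ 0.4 -0.5 -1.5] M [ 0.06 -0.11 -0.03] g 0.0359 q [-0.51  0.78  1.56  0.01  0.79 -2.05]
(array([-38.2,   0.2,   4.9]), np.float64(0.35))
120 [-62.8   0.6 -11.5] [ 0.5 34.6 67.1]
123 [-61.2   0.6 -11.2] [ 0.5 34.4 65.4]
126 [-61.    0.6   6.9] [ 0.5 16.3 65. ]
129 [-60.2   0.6  14.8] [ 0.5  8.3 64.1]
132 [-58.6   0.6  13.5] [ 0.5  9.7 62.5]
135 [-57.3   0.6  15.5] [ 0.5  7.7 61.2]
138 [-55.7   0.6  13.9] [ 0.5  9.3 59.5]
141 [-54.2   0.6  14. ] [ 0.5  9.3 58. ]
144 [-52.7   0.6  14. ] [ 0.5  9.2 56.5]
147 [-51.2   0.6  14.2] [ 0.5  9.1 55. ]
150 [-49.9   0.6  15.8] [ 0.5  7.5 53.7]
153 [-48.1   0.5  14. ] [ 0.5  9.3 52. ]
156 [-46.5   0.5  14. ] [ 0.5  9.4 50.4]
159 [-45.1   0.5  14.7] [ 0.5  8.7 49. ]
162 [-43.5   0.5  14.2] [ 0.5  9.2 47.3]
165 [-41.    0.5   9.5] [ 0.5 13.9 44.9]
168 [-39.5   0.5  10.2] [ 0.5 13.3 43.4]
171 [-37.8   0.5  10.1] [ 0.5 13.4 41.8]
174 [-36.4   0.5  11.1] [ 0.5 12.4 40.4]
177 [-35.1   0.5  12.5] [ 0.5 11.  39. ]
180 [-33.6   0.5  12.7] [ 0.5 10.8 37.5]
183 [-31.8   0.5  12.2] [ 0.4 11.4 35.7]
186 [-30.4   0.5  13. ] [ 0.4 10.6 34.3]
189 [-28.9   0.5  13.6] [ 0.4 10.1 32.7]
192 [-27.3   0.5  14. ] [ 0.4  9.7 31.2]
195 [nan nan nan] [nan nan nan]
198 [-30.9   0.5  36.6] [  0.5 -13.   34.5]
201 [-29.8   0.5  37.6] [  0.5 -14.   33.3]
204 [-28.1   0.5  36.8] [  0.5 -13.2  31.6]
207 [-27.    0.5  37.9] [  0.5 -14.3  30.5]
210 [-25.8   0.5  38.7] [  0.5 -15.   29.3]
213 [-24.9   0.5  40.2] [  0.5 -16.5  28.3]
216 [-23.2   0.5  39.6] [  0.5 -15.9  26.7]
219 [-22.3   0.5  41.1] [  0.5 -17.3  25.7]
222 [-20.7   0.5  40.9] [  0.5 -17.1  24.2]
225 [-19.9   0.5  42.5] [  0.5 -18.7  23.4]
228 [-19.6   0.5  45.4] [  0.5 -21.6  23. ]
231 [-17.5   0.5  43.8] [  0.5 -20.   21. ]
234 [-16.9   0.5  45.7] [  0.5 -21.9  20.3]
```

View pics/w12.png

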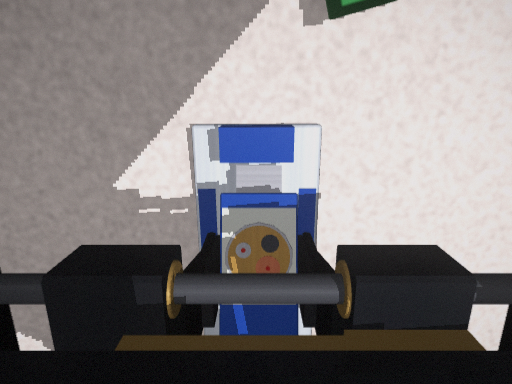

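```bash
python3 - <<'E'
from h import *
G=(.335,6,-1.7)
for a in [(-38,1,.35),(-44,1,.33),(-48,1,.3),(-49,1,.15),(-52.5,1,.13)]: print(a,tg("blue",*a,*G))
E
```

```text
(-38, 1, 0.35) (array([-0.1,  4. , -0.1]), array([-0.0001, -0.0003,  0.0002]))
(-44, 1, 0.33) (array([-0.1,  4.8,  5.5]), array([ 0.0199, -0.0003,  0.0002]))
(-48, 1, 0.3) (array([-0.1,  6. ,  9. ]), array([ 0.0499, -0.0002,  0.0002]))
(-49, 1, 0.15) (array([-0.1, 12.6,  8.1]), array([ 0.1999, -0.0002,  0.0002]))
(-52.5, 1, 0.13) (array([-0.1, 13.5, 11.4]), array([ 2.199e-01, -2.000e-04,  3.000e-04]))
```

jog_arm([
  [0,2,0,0,0,0,1],
  [0,4,0,0,0,0,1],
  [0,4,0,0,0,0,1],
  [0,4.3,3,0.01,0,0,1],
  [0,4.8,5.5,0.02,0,0,1],
  [0,5.5,7.5,0.035,0,0,1],
  [0,6,9,0.05,0,0,1],
  [0,6,9,0.05,0,0,1],
])

```text
time: 24.3
position: [0.5866, -0.2038, 0.0281]
tool_rot: [-0.502, -0.481, 0.498, 0.519]
ft_force: [-0.1, -0.4, -1.6]
grip_width: 0.0354
```

```bash
python3 - <<'E'
from h import *
G=(.335,6,-1.7)
say();print(ti("blue",*G)); c,Q=look("blue","w13")
for v in range(155,240,4): print(v,Q[v,258].round(1))
for a in [(-48.5,1,.22),(-49,1,.15),(-52.5,1,.13)]: print(a,tg("blue",*a,*G))
E
```

```text
t 24.3 p [ 0.5866 -0.2038  0.0281] yaw 1.528 F [-0.1 -0.4 -1.6] M [ 0.11 -0.16 -0.01] g 0.0354 q [-0.51  0.79  1.55 -0.02  0.83 -2.02]
(array([-47.4,  -0.1,   1.1]), np.float64(0.3))
155 [-56.1   0.4  13.4]
159 [-54.1   0.4  13.9]
163 [-52.2   0.4  14.7]
167 [-50.    0.3  13. ]
171 [-48.    0.3  14. ]
175 [-46.1   0.3  14.7]
179 [-43.7   0.3  13. ]
183 [-41.    0.3   9.8]
187 [-38.7   0.3   9.4]
191 [-36.8   0.3  10.6]
195 [-39.6   0.4  30.7]
199 [-38.1   0.4  32.4]
203 [-36.3   0.4  33. ]
207 [-34.4   0.4  33.1]
211 [-32.9   0.4  34.3]
215 [-31.1   0.3  34.7]
219 [-29.    0.3  34.3]
223 [-28.3   0.4  38. ]
227 [-26.4   0.3  38.1]
231 [-24.7   0.3  38.7]
235 [-23.8   0.3  41.5]
239 [-21.5   0.3  40.2]
(-48.5, 1, 0.22) (array([ 0. ,  3.6, -0.3]), array([ 0.0805, -0.    , -0.0002]))
(-49, 1, 0.15) (array([ 0. ,  6.7, -0.8]), array([ 0.1505, -0.    , -0.0002]))
(-52.5, 1, 0.13) (array([0. , 7.7, 2.5]), array([ 0.1705, -0.    , -0.0002]))
```

View pics/w13.png

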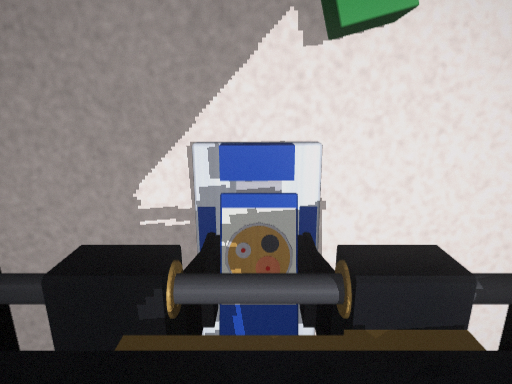

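Tongue is going under the lip, with no contact force. Next: swing down and push in.

jog_arm([
  [0,2,0,0.04,0,0,1],
  [0,3.6,-0.3,0.08,0,0,1],
  [0,5.2,-0.5,0.115,0,0,1],
  [0,6.7,-0.8,0.15,0,0,1],
  [0,7.3,1,0.16,0,0,1],
  [0,7.7,2.5,0.17,0,0,1],
  [0,7.7,2.5,0.17,0,0,1],
  [0,7.7,2.5,0.17,0,0,1],
])

```text
time: 25.35
position: [0.5844, -0.2037, 0.0206]
tool_rot: [-0.457, -0.437, 0.536, 0.56]
ft_force: [2.5, 0.8, -3.7]
grip_width: 0.0357
```

```bash
python3 - <<'E'
from h import *
G=(.335,6,-1.7)
say();print(ti("blue",*G)); c,Q=look("blue","w14")
for v in range(155,240,4): print(v,Q[v,258].round(1))
for a in [(-51.5,1,.08),]: print(a,tg("blue",*a,*G))
E
```

```text
t 25.35 p [ 0.5844 -0.2037  0.0206] yaw 1.527 F [ 2.5  0.8 -3.7] M [ 0.13 -1.05 -0.04] g 0.0357 q [-0.47  0.85  1.42 -0.1   1.05 -1.95]
(array([-51.8,  -0. ,   1. ]), np.float64(0.133))
155 [-58.2   0.4  13. ]
159 [-56.2   0.4  13.8]
163 [-54.1   0.4  15.1]
167 [-52.1   0.4  13.8]
171 [-50.1   0.4  14.4]
175 [-48.1   0.4  14.7]
179 [-46.    0.4  14.1]
183 [-44.    0.4  14.9]
187 [-41.7   0.4   7.5]
191 [-39.5   0.3   7. ]
195 [-39.1   0.4  30.5]
199 [-37.2   0.4  30.6]
203 [-35.5   0.4  31.6]
207 [-33.5   0.4  30.4]
211 [-31.7   0.4  30.9]
215 [-29.9   0.4  31.2]
219 [-28.    0.4  31.4]
223 [-26.5   0.4  33.3]
227 [-24.9   0.4  34.9]
231 [-23.    0.4  34.6]
235 [-21.4   0.4  35.4]
239 [-19.5   0.4  35.3]
(-51.5, 1, 0.08) (array([ 0.1,  2.2, -1.3]), array([ 0.0526, -0.0005, -0.0002]))
```

View pics/w14.png

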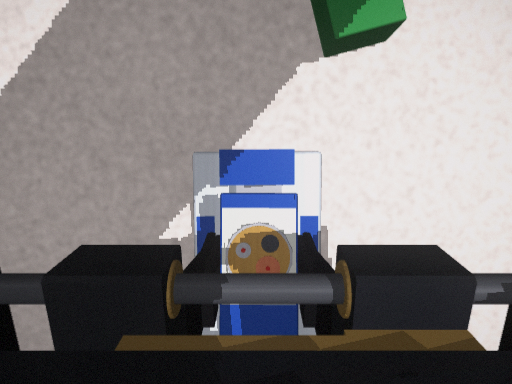

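jog_arm([
  [0,0,0,0,0,0,0.4],
  [0,0,0,0,0,0,0],
  [0,0,0,0,0,0,-0.5],
  [0,0,0,0,0,0,-0.5],
  [0,-15,0,-0.1,0,0,-0.5],
  [0,-35,8,-0.202,0,0,-0.5],
  [0,-35,8,-0.202,0,0,-0.5],
  [0,-35,8,-0.202,0,0,-0.5],
])

```text
time: 26.4
position: [0.5832, -0.2039, 0.0563]
tool_rot: [-0.51, -0.488, 0.49, 0.511]
ft_force: [-1.0, 0.1, 0.1]
grip_width: 0.0655
```

```bash
python3 - <<'E'
from h import *
say(); c,Q=look("blue","w15")
for v in range(155,270,5): print(v,Q[v,258].round(1))
E
```

```text
t 26.4 p [ 0.5832 -0.2039  0.0563] yaw 1.528 F [-1.   0.1  0.1] M [ 0.12 -0.16 -0.03] g 0.0655 q [-0.52  0.74  1.57 -0.    0.84 -2.04]
155 [-55.5   0.1  14.7]
160 [-52.5   0.1  14.2]
165 [-49.6   0.1  14.6]
170 [-46.6   0.   14.6]
175 [-43.3   0.   13.3]
180 [-38.1   0.    4. ]
185 [-36.8   0.   11.6]
190 [-36.7   0.   23.3]
195 [-34.7   0.   26.6]
200 [-31.7   0.   26.4]
205 [-28.7   0.   26.3]
210 [-25.6   0.   25.9]
215 [-23.4   0.   28.5]
220 [-20.4   0.   28.4]
225 [-17.9   0.   29.8]
230 [-14.7   0.   29.3]
235 [-11.7   0.   29.7]
240 [-9.2  0.  30.9]
245 [-5.8  0.  30.4]
250 [-2.9  0.  30.8]
255 [ 0.6  0.  30.2]
260 [ 4.  -0.  29.6]
265 [ 8.4 -0.  27.4]
```

View pics/w15.png

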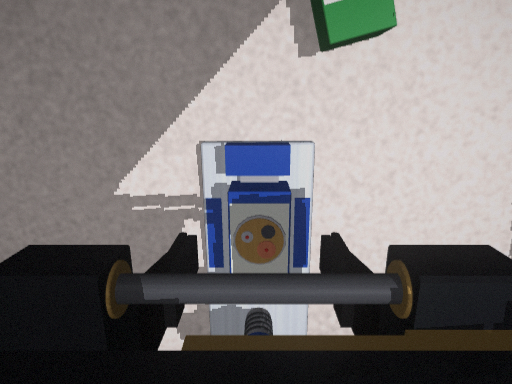

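```bash
python3 - <<'E'
from h import *
c=cap("blue"); print(rel([c[0]-.0005,c[1],.12],down(1.528)),rel([c[0]-.0005,c[1],.052],down(1.528)))
E
```

```text
(array([  0.2, -64.3, -73.1]), array([-0.0035, -0.0002, -0.0002])) (array([  0.2,   3.7, -73.3]), array([-0.0035, -0.0002, -0.0002]))
```

jog_arm([
  [0,-40,0,0,0,0,-0.7],
  [0,-65,-30,0,0,0,-1],
  [0,-65,-73,0,0,0,-1],
  [0,-65,-73,0,0,0,-1],
  [0,-65,-73,0,0,0,-1],
  [0,-40,-73,0,0,0,-1],
  [0,-10,-73,0,0,0,-1],
  [0,3,-73,0,0,0,-1],
  [0,3,-73,0,0,0,1],
  [0,3,-73,0,0,0,1],
  [0,3,-73,0,0,0,1],
  [0,3,-73,0,0,0,1],
  [0,3,-73,0,0,0,1],
  [0,3,-73,0,0,0,1],
  [0,3,-73,0,0,0,1],
  [0,3,-73,0,0,0,1],
  [0,3,-73,0,0,0,1],
], grip_force=25)

```text
time: 28.58
position: [0.6557, -0.2072, 0.0534]
tool_rot: [-0.51, -0.488, 0.49, 0.511]
ft_force: [-0.4, -2.0, 0.8]
grip_width: 0.0296
```

```bash
python3 - <<'E'
from h import *
say()
E
```

```text
t 28.57 p [ 0.6557 -0.2072  0.0534] yaw 1.528 F [-0.4 -2.   0.8] M [-0.28 -0.   -0.06] g 0.0296 q [-0.47  0.81  1.38 -0.    0.95 -1.99]
```

jog_arm([
  [0,0,0,0,0.16,0,1],
  [0,0,0,0,0.33,0,1],
  [0,0,0,0,0.5,0,1],
  [0,0,0,0,0.67,0,1],
  [0,0,0,0,0.84,0,1],
  [0,0,0,0,1.01,0,1],
  [0,0,0,0,1.18,0,1],
  [0,0,0,0,1.35,0,1],
  [0,0,0,0,1.52,0,1],
  [0,0,0,0,1.69,0,1],
  [0,0,0,0,1.86,0,1],
  [0,0,0,0,2.03,0,1],
  [0,0,0,0,2.2,0,1],
  [0,0,0,0,2.37,0,1],
  [0,0,0,0,2.52,0,1],
  [0,0,0,0,2.62,0,1],
  [0,0,0,0,2.68,0,1],
  [0,0,0,0,2.72,0,1],
  [0,0,0,0,2.72,0,1],
])

```text
time: 30.95
position: [0.6591, -0.2068, 0.0534]
tool_rot: [-0.584, 0.396, -0.399, 0.586]
ft_force: [5.8, 0.5, -2.9]
grip_width: 0.0294
```

```bash
python3 - <<'E'
from h import *
say()
E
```

```text
t 30.95 p [ 0.6591 -0.2068  0.0534] yaw -1.193 F [ 5.8  0.5 -2.9] M [-0.09 -1.05  0.09] g 0.0294 q [-0.47  0.81  1.38  0.    0.95  0.73]
```

jog_arm([
  [0,0,0,0,0.06,0,1],
  [0,0,0,0,0.1,0,1],
  [0,0,0,0,0.1,0,1],
])

```text
time: 31.32
position: [0.6579, -0.2073, 0.0534]
tool_rot: [0.565, -0.424, 0.426, -0.565]
ft_force: [4.8, -1.7, -3.4]
grip_width: 0.0289
```

```bash
python3 - <<'E'
from h import *
say()
E
```

```text
t 31.32 p [ 0.6579 -0.2073  0.0534] yaw -1.291 F [ 4.8 -1.7 -3.4] M [-0.35 -0.89  0.37] g 0.0289 q [-0.47  0.81  1.38 -0.    0.95  0.82]
```

jog_arm([
  [0,0,0,0,0,0,-1],
  [0,0,0,0,0,0,-1],
  [0,0,0,0,0,0,-1],
  [0,-30,0,0,0,0,-1],
  [0,-80,0,0,0,0,-1],
  [0,-120,-30,0,0,0,-1],
  [0,-140,-60,0,0,0,-1],
  [0,-140,-60,0,0,0,-1],
  [0,-140,-60,0,0,0,-1],
])

```text
time: 32.45
position: [0.5984, -0.2229, 0.1929]
tool_rot: [0.565, -0.427, 0.425, -0.564]
ft_force: [0.0, 0.2, -0.5]
grip_width: 0.0868
```

```bash
python3 - <<'E'
from h import *
say(); c,Q=look("blue","w16")
E
```

```text
t 32.45 p [ 0.5984 -0.2229  0.1929] yaw -1.293 F [ 0.   0.2 -0.5] M [ 0.03 -0.04  0.07] g 0.0868 q [-0.53  0.58  1.42 -0.    1.14  0.76]
```

View pics/w16.png

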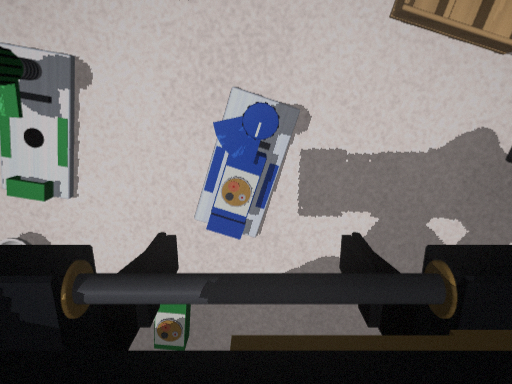

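Blue is done: the cassette is flat, and the cap reached its stop with a 0.37 N m reaction. Now the green cap.

```bash
python3 - <<'E'
from h import *
c=cap("green"); print(rel([*c,.12],down(-1.29)),rel([*c,.052],down(-1.29)))
E
```

```text
(array([-220.6,   72.5,  105.9]), array([ 0.0032, -0.0023, -0.0021])) (array([-220.4,  140.5,  106.2]), array([ 0.0032, -0.0023, -0.0021]))
```

jog_arm([
  [-50,0,25,0,0,0,-1],
  [-100,20,50,0,0,0,-1],
  [-150,45,75,0,0,0,-1],
  [-200,65,100,0,0,0,-1],
  [-220.5,72,106,0,0,0,-1],
  [-220.5,72,106,0,0,0,-1],
  [-220.5,72,106,0,0,0,-1],
  [-220.5,72,106,0,0,0,-1],
])

```text
time: 33.5
position: [0.6402, 0.0159, 0.122]
tool_rot: [0.564, -0.427, 0.426, -0.564]
ft_force: [0.3, -0.3, 0.6]
grip_width: 0.087
```

```bash
python3 - <<'E'
from h import *
say(); c=cap("green"); print(rel([*c,.052],down(-1.29)))
E
```

```text
t 33.5 p [0.6402 0.0159 0.122 ] yaw -1.295 F [ 0.3 -0.3  0.6] M [0.03 0.04 0.01] g 0.087 q [-0.15  0.67  1.48 -0.    1.    1.15]
(array([-2.8, 70. ,  0.1]), array([ 0.0012, -0.0047,  0.0002]))
```

jog_arm([
  [-1.5,35,0,0,0,0,-1],
  [-2,65,0,0,0,0,-1],
  [-2,69,0,0,0,0,-1],
  [-2,69,0,0,0,0,1],
  [-2,69,0,0,0,0,1],
  [-2,69,0,0,0,0,1],
  [-2,69,0,0,0,0,1],
  [-2,69,0,0,0,0,1],
  [-2,69,0,0,0,0,1],
  [-2,69,0,0,0,0,1],
  [-2,69,0,0,0,0,1],
  [-2,69,0,0,0,0,1],
], grip_force=25)

```text
time: 35.0
position: [0.6395, 0.0176, 0.0524]
tool_rot: [0.566, -0.425, 0.426, -0.563]
ft_force: [0.1, -5.5, -0.4]
grip_width: 0.0295
```

```bash
python3 - <<'E'
from h import *
say()
E
```

```text
t 35.0 p [0.6395 0.0176 0.0524] yaw -1.292 F [ 0.1 -5.5 -0.4] M [-0.98 -0.06  0.05] g 0.0295 q [-0.15  0.76  1.51 -0.    0.87  1.15]
```

jog_arm([
  [0,0,0,0,-0.16,0,1],
  [0,0,0,0,-0.33,0,1],
  [0,0,0,0,-0.5,0,1],
  [0,0,0,0,-0.67,0,1],
  [0,0,0,0,-0.84,0,1],
  [0,0,0,0,-1.01,0,1],
  [0,0,0,0,-1.18,0,1],
  [0,0,0,0,-1.35,0,1],
  [0,0,0,0,-1.52,0,1],
  [0,0,0,0,-1.69,0,1],
  [0,0,0,0,-1.86,0,1],
  [0,0,0,0,-2.03,0,1],
  [0,0,0,0,-2.2,0,1],
  [0,0,0,0,-2.37,0,1],
  [0,0,0,0,-2.52,0,1],
  [0,0,0,0,-2.62,0,1],
  [0,0,0,0,-2.69,0,1],
  [0,0,0,0,-2.69,0,1],
])

```text
time: 37.25
position: [0.6397, 0.0175, 0.0524]
tool_rot: [0.542, 0.454, -0.456, -0.54]
ft_force: [0.3, -5.7, -0.3]
grip_width: 0.0292
```

```bash
python3 - <<'E'
from h import *
say()
E
```

```text
t 37.25 p [0.6397 0.0175 0.0524] yaw 1.399 F [ 0.3 -5.7 -0.3] M [-0.91 -0.25  0.08] g 0.0292 q [-0.15  0.76  1.51 -0.    0.86 -1.54]
```

jog_arm([
  [0,0,0,0,0,0,-1],
  [0,0,0,0,0,0,-1],
  [0,0,0,0,0,0,-1],
  [0,-30,0,0,0,0,-1],
  [0,-80,0,0,0,0,-1],
  [0,-130,0,0,0,0,-1],
  [0,-130,0,0,0,0,-1],
  [0,-130,0,0,0,0,-1],
])

```text
time: 38.25
position: [0.6384, 0.0202, 0.1819]
tool_rot: [-0.54, -0.454, 0.456, 0.542]
ft_force: [-0.4, -1.0, -1.2]
grip_width: 0.0869
```

```bash
python3 - <<'E'
from h import *
say(); c,Q=look("green","w17"); s=camera("scene"); print(topfit(s,.44,-.151,r=.07))
print(rel([.52,-.13,.18],down(np.pi/2+.21)))
E
```

```text
t 38.25 p [0.6384 0.0202 0.1819] yaw 1.398 F [-0.4 -1.  -1.2] M [ 0.1  -0.13 -0.02] g 0.0869 q [-0.14  0.59  1.43 -0.    1.12 -1.54]
(0.40745904541015626, -0.16828114318847656, np.float64(0.1331233252188717), 69.96910858154297, 41.461944580078125)
(array([-168.2,    1.1,   90.1]), array([-0.0066, -0.383 ,  0.0008]))
```

View pics/w17.png

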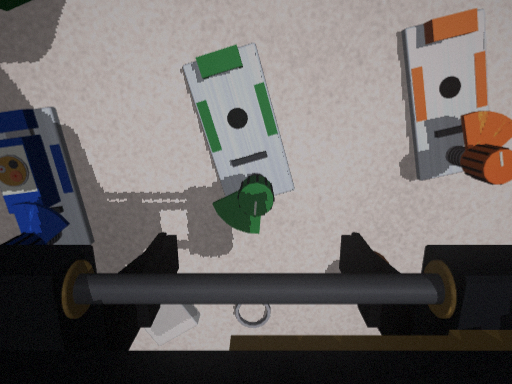

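```bash
python3 - <<'E'
from h import *
print(rel([.49,-.155,.18],down(1.70)))
E
```

```text
(array([-198. ,    1.3,  115.3]), array([-0.0066, -0.3022,  0.0006]))
```

jog_arm([
  [-50,0,29,0,-0.08,0,-1],
  [-100,0,58,0,-0.16,0,-1],
  [-150,0,87,0,-0.24,0,-1],
  [-198,0,115,0,-0.3,0,-1],
  [-198,0,115,0,-0.3,0,-1],
  [-198,0,115,0,-0.3,0,-1],
  [-198,0,115,0,-0.3,0,-1],
])

```text
time: 39.22
position: [0.4924, -0.1543, 0.1822]
tool_rot: [-0.466, -0.53, 0.532, 0.468]
ft_force: [0.8, -0.0, 0.3]
grip_width: 0.087
```

```bash
python3 - <<'E'
from h import *
say(); c,Q=look("green","w18"); f=topfit(c,.41,-.165,r=.07); print(f)
print(rel([f[0],f[1],.05],down(np.pi/2+f[2])))
E
```

```text
t 39.23 p [ 0.4924 -0.1543  0.1822] yaw 1.699 F [ 0.8 -0.   0.3] M [ 0.03 -0.16 -0.02] g 0.087 q [-0.52  0.44  1.74 -0.    0.96 -2.22]
(0.40579110717773437, -0.17006884765625, np.float64(0.17471676653843238), 69.87517547607422, 36.005767822265625)
(array([ -4.6, 132.5,  87.6]), array([-0.0028, -0.046 ,  0.0009]))
```

View pics/w18.png

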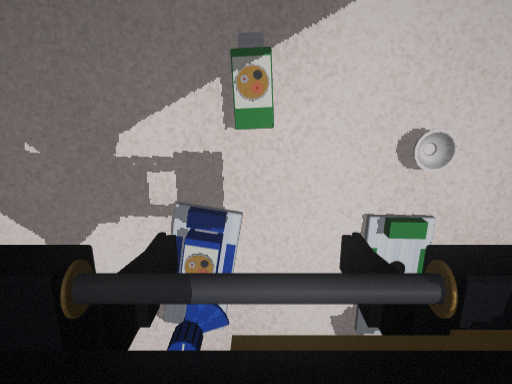

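jog_arm([
  [-4.6,40,45,0,-0.046,0,-1],
  [-4.6,90,88,0,-0.046,0,-1],
  [-4.6,132,88,0,-0.046,0,-1],
  [-4.6,132,88,0,-0.046,0,-1],
  [-4.6,132,88,0,-0.046,0,-1],
  [-4.6,132,88,0,-0.046,0,-1],
])

```text
time: 40.02
position: [0.4066, -0.1717, 0.0526]
tool_rot: [-0.456, -0.541, 0.542, 0.454]
ft_force: [0.9, -0.8, -0.1]
grip_width: 0.087
```

```bash
python3 - <<'E'
from h import *
say(); print(rel([.4058,-.1701,.005],down(np.pi/2+.175)))
E
```

```text
t 40.02 p [ 0.4066 -0.1717  0.0526] yaw 1.745 F [ 0.9 -0.8 -0.1] M [ 0.1  -0.12 -0.03] g 0.087 q [-0.65  0.61  2.03 -0.    0.5  -2.39]
(array([ 1.9, 47.6,  0.5]), array([ 0.0005, -0.0009, -0.0029]))
```

jog_arm([
  [1,25,0,0,0,0,-1],
  [1,44,0,0,0,0,-1],
  [1,47,0,0,0,0,1],
  [1,47,0,0,0,0,1],
  [1,47,0,0,0,0,1],
  [1,47,0,0,0,0,1],
  [1,47,0,0,0,0,1],
  [1,47,0,0,0,0,1],
  [1,47,0,0,0,0,1],
  [1,47,0,0,0,0,1],
], grip_force=55)

```text
time: 41.28
position: [0.4045, -0.1702, 0.0041]
tool_rot: [-0.454, -0.541, 0.542, 0.456]
ft_force: [-0.2, 0.3, 3.7]
grip_width: 0.0359
```

```bash
python3 - <<'E'
from h import *
say(); p,r=tool(); a=.175
d=R.from_euler("z",-a).apply(p-np.array([.4058,-.1701,0]))*1000; print(d)
G=(0,-d[0],-d[2])
print("G",G); print(tg("green",-40,60,.2,*G),tg("green",-40,12,.2,*G))
E
```

```text
t 41.27 p [ 0.4045 -0.1702  0.0041] yaw 1.744 F [-0.2  0.3  3.7] M [ 0.03 -0.13  0.01] g 0.0359 q [-0.65  0.72  2.05 -0.    0.38 -2.39]
[-1.27026013  0.13881923  4.05031625]
G (0, np.float64(1.2702601309801491), np.float64(-4.050316245577512))
(array([ 148.9,  -80.3, -205.7]), array([-0.2023,  0.0576,  0.0059])) (array([ 148.9,  -32.3, -205.9]), array([-0.2023,  0.0576,  0.0059]))
```

jog_arm([
  [0,-20,0,0,0,0,1],
  [0,-70,0,0,0,0,1],
  [30,-90,-41,-0.04,0.01,0,1],
  [60,-95,-82,-0.08,0.02,0.002,1],
  [90,-95,-123,-0.12,0.035,0.004,1],
  [120,-95,-164,-0.16,0.046,0.005,1],
  [149,-90,-205,-0.2023,0.0576,0.006,1],
  [149,-80,-205,-0.2023,0.0576,0.006,1],
  [149,-80,-205,-0.2023,0.0576,0.006,1],
  [149,-80,-205,-0.2023,0.0576,0.006,1],
])

```text
time: 42.52
position: [0.5798, 0.0112, 0.0831]
tool_rot: [0.515, 0.577, -0.473, -0.422]
ft_force: [-0.1, -0.1, -2.0]
grip_width: 0.0352
```

```bash
python3 - <<'E'
from h import *
G=(0,1.3,-4.1)
say(); print(ti("green",*G)); c,Q,T=held("green"); cv2.imwrite("pics/w19.png",c["img"][:,:,::-1])
print([Q[172,u].round(1).tolist() for u in (232,236,240,258,276,280,284,288)])
m=mask(c,"green")
k,l,s,_=cv2.connectedComponentsWithStats(m.astype(np.uint8))
for i in range(1,k):
    if s[i,4]>100: print(s[i],np.nanmean(Q[l==i],0).round(1))
E
```

```text
t 42.52 p [0.5798 0.0112 0.0831] yaw 1.685 F [-0.1 -0.1 -2. ] M [0.11 0.01 0.01] g 0.0352 q [-0.21  0.62  1.82  0.13  0.52 -1.99]
(array([-42. ,  -0.4,  59.3]), np.float64(0.198))
120 [-50.2   0.   14.4] [ 0.7 46.6 67. ]
123 [-48.6   0.   15.3] [ 0.6 46.1 65.3]
126 [-46.4   0.   13.8] [ 0.6 47.9 63.4]
129 [-44.9   0.   15.3] [ 0.6 46.8 61.6]
132 [-37.9   0.   -2.3] [ 0.6 65.5 58.2]
135 [-36.1  -0.   -1.5] [ 0.6 65.  56.3]
138 [-33.7  -0.   -2.4] [ 0.6 66.3 54.2]
141 [-31.8  -0.   -1.8] [ 0.6 66.1 52.2]
144 [-29.9  -0.   -1.2] [ 0.6 65.9 50.2]
147 [-27.7  -0.   -1.4] [ 0.6 66.5 48.1]
150 [-25.6  -0.   -1.4] [ 0.6 66.9 46. ]
153 [-23.6  -0.   -1. ] [ 0.6 67.  43.9]
156 [-21.2  -0.   -1.7] [ 0.6 68.1 41.7]
159 [-42.9   0.   61.2] [ 0.7  2.2 50.6]
162 [-42.    0.   63.1] [ 0.7  0.6 49.4]
165 [-40.8   0.   63.9] [ 0.7 -0.  48. ]
168 [-39.4   0.   64.2] [ 0.7 -0.  46.5]
171 [-38.1   0.   65. ] [ 0.7 -0.5 45.1]
174 [-36.5  -0.   65. ] [ 0.7 -0.3 43.6]
177 [-35.2  -0.   65.6] [ 0.7 -0.6 42.2]
180 [-33.7  -0.   66. ] [ 0.7 -0.7 40.7]
183 [-31.9  -0.   65.6] [ 0.7  0.  39. ]
186 [-30.4  -0.   
[... 360 characters left out ...]
32.4]
213 [-28.8  -0.   89.9] [  0.7 -23.1  31.1]
216 [-27.3  -0.   89.9] [  0.7 -22.8  29.6]
219 [-25.7  -0.   89.8] [  0.7 -22.4  28.1]
222 [-24.4  -0.   90.2] [  0.7 -22.6  26.8]
225 [-22.9  -0.   90.3] [  0.7 -22.4  25.3]
228 [-21.8  -0.   91. ] [  0.7 -22.8  24. ]
231 [-19.8  -0.   90.4] [  0.6 -21.9  22.2]
234 [-19.   -0.   91.5] [  0.6 -22.8  21.1]
[[-9.5, -18.4, -1.0], [-37.8, -10.7, 65.5], [-38.0, -8.8, 66.0], [-37.4, 0.0, 64.7], [-37.7, 8.8, 65.3], [-37.5, 10.8, 64.9], [-8.8, 18.4, -2.4], [-9.1, 21.1, -1.7]]
[ 227  101   63   30 1774] [-53.2  -0.1  14.1]
[ 209  151   89   72 1869] [-21.2 -10.9  57.8]
[292 151  16  62 668] [-6.1 29.2 -0.6]
[ 216  304   80   32 2049] [27.4 -0.9 98.2]
```

View pics/w19.png

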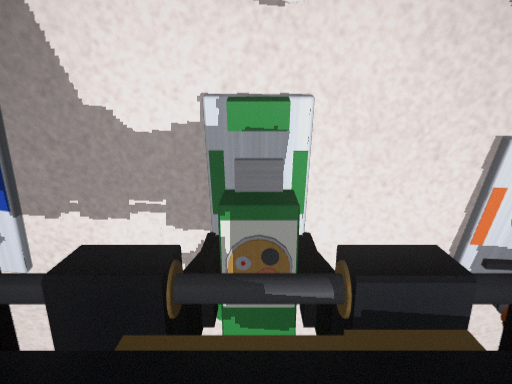

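```bash
python3 - <<'E'
from h import *
G=(0,1.3,-4.1)
for a in [(-39,59,.2),(-39,10,.2)]: print(tg("green",*a,*G))
E
```

```text
(array([ 0.7,  1. , -2.5]), array([-0.0013, -0.0016,  0.0001]))
(array([ 0.7, 49. ,  7.2]), array([-0.0013, -0.0016,  0.0001]))
```

jog_arm([
  [0.4,1,-2.5,0,0,0,1],
  [0.4,17,0.7,0,0,0,1],
  [0.4,33,4,0,0,0,1],
  [0.4,49,7.2,0,0,0,1],
  [0.4,49,7.2,0,0,0,1],
  [0.4,49,7.2,0,0,0,1],
])

```text
time: 43.32
position: [0.5835, 0.0127, 0.0337]
tool_rot: [0.515, 0.578, -0.473, -0.421]
ft_force: [-0.2, 0.1, -1.3]
grip_width: 0.036
```

```bash
python3 - <<'E'
from h import *
G=(0,1.3,-4.1)
say(); print(ti("green",*G)); c,Q=look("green","w20")
for v in range(140,225,4): print(v,Q[v,258].round(1))
for a in [(-39.5,1,.2),(-48,1,.18),(-52,1,.15)]: print(tg("green",*a,*G))
E
```

```text
t 43.33 p [0.5835 0.0127 0.0337] yaw 1.686 F [-0.2  0.1 -1.3] M [0.08 0.09 0.05] g 0.036 q [-0.2   0.71  1.83  0.15  0.42 -2.02]
(array([-38.1,   0.6,   9.8]), np.float64(0.199))
140 [-49.2   1.1  13.3]
144 [-47.3   1.1  13.6]
148 [-45.7   1.1  14.7]
152 [-43.5   1.1  14.3]
156 [-35.7   1.1  -1.3]
160 [-39.4   1.1  14.2]
164 [-37.7   1.1  15.2]
168 [-35.8   1.1  15.7]
172 [-33.6   1.1  15.3]
176 [-31.8   1.1  16.1]
180 [-29.9   1.1  16.7]
184 [-27.9   1.   17.2]
188 [-25.9   1.   17.4]
192 [-23.9   1.   17.9]
196 [-25.3   1.   25. ]
200 [-26.8   1.1  31.9]
204 [-27.9   1.1  37.7]
208 [-27.1   1.1  39.8]
212 [-25.2   1.1  40. ]
216 [-23.6   1.1  40.8]
220 [-21.    1.   39.8]
224 [-19.7   1.   41. ]
(array([-0.5,  8.7,  3.5]), array([0.0003, 0.0002, 0.    ]))
(array([-0.5,  8. , 11.7]), array([0.0203, 0.0002, 0.    ]))
(array([-0.5,  8.7, 15.6]), array([0.0503, 0.0002, 0.    ]))
```

Still gripped squarely with a tilt of about 0.2. Next I lower to the floor, slide in under the lip, then swing down.

jog_arm([
  [-0.5,5,2,0,0,0,1],
  [-0.5,8.7,3,0,0,0,1],
  [-0.5,8.7,3,0,0,0,1],
  [-0.5,8.5,6,0.005,0,0,1],
  [-0.5,8.2,9,0.012,0,0,1],
  [-0.5,8,11.7,0.02,0,0,1],
  [-0.5,8.4,14,0.035,0,0,1],
  [-0.5,8.7,15.6,0.05,0,0,1],
  [-0.5,8.7,15.6,0.05,0,0,1],
])

```text
time: 44.5
position: [0.5706, 0.0106, 0.0224]
tool_rot: [0.504, 0.566, -0.487, -0.434]
ft_force: [-0.5, -1.4, -1.4]
grip_width: 0.0359
```

```bash
python3 - <<'E'
from h import *
G=(0,1.3,-4.1)
say(); print(ti("green",*G)); c,Q=look("green","w21")
for v in range(160,225,4): print(v,Q[v,258].round(1))
for a in [(-51.5,.5,.1),(-51.5,.5,.05),(-51.5,.5,.015)]: print(tg("green",*a,*G))
E
```

```text
t 44.5 p [0.5706 0.0106 0.0224] yaw 1.686 F [-0.5 -1.4 -1.4] M [0.08 0.01 0.01] g 0.0359 q [-0.2   0.73  1.83  0.11  0.45 -1.98]
(array([-51.9,  -0. ,   0.9]), np.float64(0.15))
160 [-55.9   0.4  14.5]
164 [-54.2   0.4  15. ]
168 [-51.7   0.4  13.6]
172 [-50.3   0.4  15.1]
176 [-47.9   0.4  14. ]
180 [-45.6   0.4  13.2]
184 [-43.9   0.4  14. ]
188 [-39.1   0.4   7.6]
192 [nan nan nan]
196 [-38.7   0.4  16.4]
200 [-39.2   0.4  21.9]
204 [-39.8   0.4  27.4]
208 [-39.    0.4  29.7]
212 [-36.9   0.4  29.4]
216 [-35.2   0.4  29.9]
220 [-33.1   0.4  29.8]
224 [-31.6   0.4  30.7]
(array([-0. ,  3. , -0.6]), array([0.0501, 0.0001, 0.0001]))
(array([-0. ,  5.5, -0.6]), array([1.001e-01, 1.000e-04, 1.000e-04]))
(array([-0. ,  7.2, -0.6]), array([1.351e-01, 1.000e-04, 1.000e-04]))
```

View pics/w21.png

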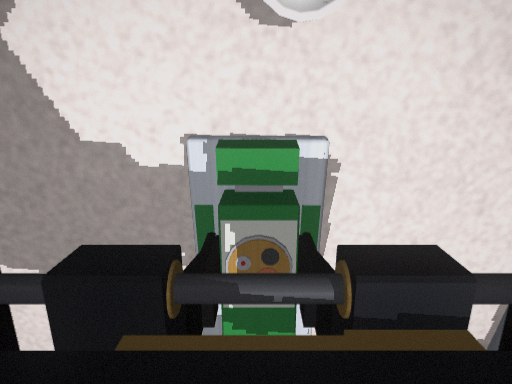

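jog_arm([
  [0,1.5,-0.3,0.025,0,0,1],
  [0,3,-0.6,0.05,0,0,1],
  [0,4.2,-0.6,0.075,0,0,1],
  [0,5.5,-0.6,0.1,0,0,1],
  [0,6.4,-0.6,0.12,0,0,1],
  [0,7,-0.6,0.135,0,0,1],
  [0,7,-0.6,0.135,0,0,1],
])

```text
time: 45.42
position: [0.572, 0.0108, 0.0155]
tool_rot: [0.474, 0.532, -0.524, -0.467]
ft_force: [-0.7, 0.5, -1.5]
grip_width: 0.0356
```

```bash
python3 - <<'E'
from h import *
G=(0,1.3,-4.1)
say(); print(ti("green",*G)); c,Q=look("green")
for v in range(172,240,5): print(v,Q[v,258].round(1))
E
```

```text
t 45.42 p [0.572  0.0108 0.0155] yaw 1.686 F [-0.7  0.5 -1.5] M [ 0.12 -0.16  0.  ] g 0.0356 q [-0.18  0.76  1.72  0.01  0.65 -1.87]
(array([-51.5,   0. ,   0.6]), np.float64(0.015))
172 [-48.1   0.5  15.2]
177 [-45.5   0.5  14.2]
182 [-40.4   0.5   3.9]
187 [-38.5   0.5   6.2]
192 [-35.9   0.5   6.1]
197 [-35.9   0.5  14.6]
202 [-35.8   0.5  22.1]
207 [-35.5   0.5  28.3]
212 [-32.7   0.5  26.8]
217 [-30.5   0.5  27.3]
222 [-28.8   0.5  28.8]
227 [-25.4   0.5  26.4]
232 [-23.8   0.5  28.3]
237 [-21.9   0.5  29.5]
```

Flat and seated. Now I release and go to the green cap.

jog_arm([
  [0,0,0,0,0,0,0.4],
  [0,0,0,0,0,0,0],
  [0,0,0,0,0,0,-0.5],
  [0,0,0,0,0,0,-0.6],
  [0,-30,0,0,0,0,-0.6],
  [0,-80,0,0.015,0,0,-1],
  [0,-105,-35,0.015,0,0,-1],
  [0,-105,-68,0.015,0,0,-1],
  [0,-105,-68,0.015,0,0,-1],
  [0,-105,-68,0.015,0,0,-1],
])

```text
time: 46.72
position: [0.6363, 0.0186, 0.1208]
tool_rot: [-0.469, -0.527, 0.529, 0.471]
ft_force: [-0.0, 0.4, -0.7]
grip_width: 0.0869
```

```bash
python3 - <<'E'
from h import *
say(); c,Q=look("green","w22")
m=(Q[...,2]>22)&(Q[...,2]<34)&(abs(Q[...,0])<40)&(abs(Q[...,1])<25)
print(cv2.minAreaRect(Q[m][:,:2].astype(np.float32)))
for v in range(170,210,5): print(v,Q[v,258].round(1))
k=cap("green"); print(rel([*k,.052],down(1.686)))
E
```

```text
t 46.73 p [0.6363 0.0186 0.1208] yaw 1.686 F [-0.   0.4 -0.7] M [ 0.12 -0.12  0.01] g 0.0869 q [-0.15  0.67  1.49  0.    0.99 -1.83]
((-1.3425636291503906, 0.9085769653320312), (36.062225341796875, 69.72903442382812), 89.9339599609375)
170 [39.1  0.9  4.6]
175 [43.3  0.9  4.3]
180 [48.7  0.9 -1.1]
185 [53.1  0.9 -1.4]
190 [56.9  0.8  0.8]
195 [51.   0.9 37.7]
200 [51.4  0.9 49.5]
205 [51.   0.8 62.5]
(array([-0.5, 68.7, -3.7]), array([-0.0034, -0.0002,  0.001 ]))
```

View pics/w22.png

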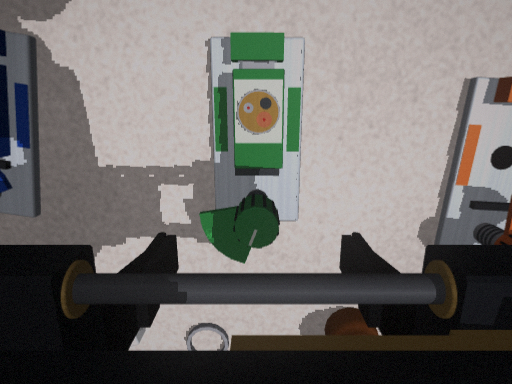

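jog_arm([
  [0,0,-2.5,0,0,0,-1],
  [0,35,-2.5,0,0,0,-1],
  [0,65,-2.5,0,0,0,-1],
  [0,69,-2.5,0,0,0,-1],
  [0,69,-2.5,0,0,0,1],
  [0,69,-2.5,0,0,0,1],
  [0,69,-2.5,0,0,0,1],
  [0,69,-2.5,0,0,0,1],
  [0,69,-2.5,0,0,0,1],
  [0,69,-2.5,0,0,0,1],
  [0,69,-2.5,0,0,0,1],
  [0,69,-2.5,0,0,0,1],
  [0,69,-2.5,0,0,0,1],
], grip_force=25)

```text
time: 48.4
position: [0.6404, 0.0177, 0.0526]
tool_rot: [-0.471, -0.528, 0.528, 0.47]
ft_force: [0.0, -5.6, 0.1]
grip_width: 0.0294
```

jog_arm([
  [0,0,0,0,0.16,0,1],
  [0,0,0,0,0.33,0,1],
  [0,0,0,0,0.5,0,1],
  [0,0,0,0,0.67,0,1],
  [0,0,0,0,0.84,0,1],
  [0,0,0,0,1.01,0,1],
  [0,0,0,0,1.18,0,1],
  [0,0,0,0,1.35,0,1],
  [0,0,0,0,1.52,0,1],
  [0,0,0,0,1.69,0,1],
  [0,0,0,0,1.86,0,1],
  [0,0,0,0,2.03,0,1],
  [0,0,0,0,2.2,0,1],
  [0,0,0,0,2.37,0,1],
  [0,0,0,0,2.52,0,1],
  [0,0,0,0,2.62,0,1],
  [0,0,0,0,2.7,0,1],
  [0,0,0,0,2.75,0,1],
  [0,0,0,0,2.79,0,1],
  [0,0,0,0,2.79,0,1],
])

```text
time: 50.9
position: [0.639, 0.0172, 0.0526]
tool_rot: [0.603, -0.371, 0.37, -0.601]
ft_force: [-3.3, -7.0, 2.8]
grip_width: 0.0293
```

```bash
python3 - <<'E'
from h import *
say()
E
```

```text
t 50.9 p [0.639  0.0172 0.0526] yaw -1.103 F [-3.3 -7.   2.8] M [-1.3   0.44  0.11] g 0.0293 q [-0.15  0.76  1.51 -0.    0.87  0.96]
```

jog_arm([
  [0,0,0,0,0.04,0,1],
  [0,0,0,0,0.07,0,1],
  [0,0,0,0,0.07,0,1],
])

```text
time: 51.28
position: [0.6397, 0.0176, 0.0527]
tool_rot: [0.59, -0.391, 0.391, -0.588]
ft_force: [-1.3, -4.8, 1.1]
grip_width: 0.0293
```

```bash
python3 - <<'E'
from h import *
say()
E
```

```text
t 51.27 p [0.6397 0.0176 0.0527] yaw -1.172 F [-1.3 -4.8  1.1] M [-0.99  0.24  0.33] g 0.0293 q [-0.15  0.76  1.51 -0.    0.87  1.03]
```

jog_arm([
  [0,0,0,0,0,0,-1],
  [0,0,0,0,0,0,-1],
  [0,0,0,0,0,0,-1],
  [0,-30,0,0,0,0,-1],
  [0,-80,0,0,0,0,-1],
  [0,-140,-40,0,0,0,-1],
  [0,-200,-80,0,0,0,-1],
  [0,-230,-100,0,0,0,-1],
  [0,-230,-100,0,0,0,-1],
  [0,-230,-100,0,0,0,-1],
  [0,-230,-100,0,0,0,-1],
])

```text
time: 52.65
position: [0.5477, -0.0194, 0.2807]
tool_rot: [0.589, -0.393, 0.39, -0.588]
ft_force: [-0.1, 0.2, 0.0]
grip_width: 0.0874
```

```bash
python3 - <<'E'
from h import *
say(); c=camera("wrist"); cv2.imwrite("pics/w23.png",c["img"][:,:,::-1]); W=cloud(c)
for col in ("blue","green"):
    O,a=CR[col]; Q=(W-np.array([*O,.010]))@R.from_euler("z",-a).as_matrix().T*1000
    m=(Q[...,2]>22)&(Q[...,2]<29)&(abs(Q[...,0])<40)&(abs(Q[...,1])<25)
    q=Q[m]; A=np.c_[q[:,:2],np.ones(len(q))]; f=np.linalg.lstsq(A,q[:,2],rcond=None)[0]
    print(col,cv2.minAreaRect(q[:,:2].astype(np.float32)),"plane tilt",f[:2].round(3),"h",np.median(q[:,2]))
s=camera("scene"); cv2.imwrite("pics/s23.png",s["img"][:,:,::-1])
E
```

```text
t 52.65 p [ 0.5477 -0.0194  0.2807] yaw -1.174 F [-0.1  0.2  0. ] M [ 0.02 -0.03  0.  ] g 0.0874 q [-0.24  0.36  1.55  0.    1.23  0.93]
blue ((-2.6951637268066406, 1.1499671936035156), (37.39710998535156, 70.06503295898438), 89.30766296386719) plane tilt [-0.003 -0.022] h 26.71424436667867
green ((-1.9183540344238281, 1.0567951202392578), (69.81066131591797, 35.94470977783203), 0.039675500243902206) plane tilt [-0.004  0.003] h 26.857239104059662
```

View pics/w23.png

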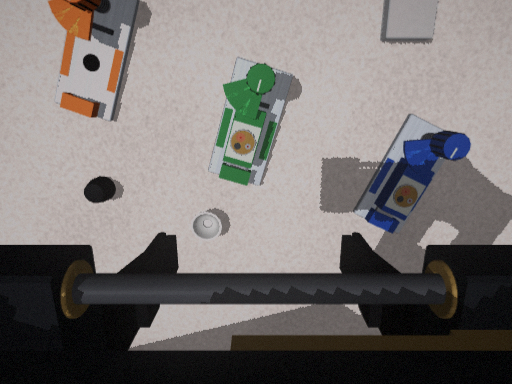

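View pics/s23.png

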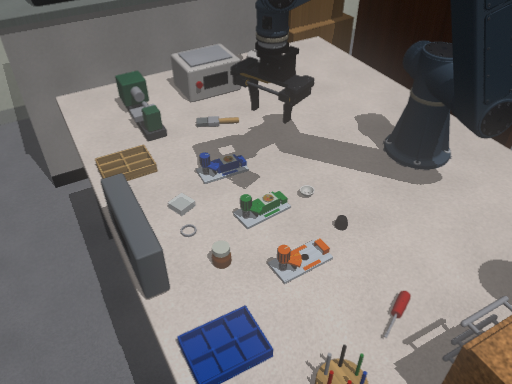

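```bash
python3 -c "
from rig import *
print(hand_in())"
```

```text
the job is handed in; nothing more can be done
None
```

I loaded the blue and green cassettes into their own cradles and screwed both caps home. I handed in at about 53 s. No orange cassette was on the bench, so I left its cradle and cap alone; its cap still looked home in the last picture.

**Last checks, from the wrist camera:**

| | Blue | Green |
|---|---|---|
| Position along cradle x | −2.7 mm | −1.9 mm |
| Position along cradle y | +1.1 mm | +1.1 mm |
| Tilt | up to about 0.02 rad | about 0.004 rad |
| Turn against the cradle | about 0.01 rad | under 0.01 rad |
| Reaction at the cap's closing stop | 0.37 N m | 0.33 N m |

- **Position readings:** The x values probably read about 1 mm too negative. Close-up views put both cradles about 1 mm nearer the robot than the frame I measured against. Even uncorrected, all these values are within the limits.
- **Height:** Both cassette tops read about 27 mm above the floor against a nominal 28 mm. The bench and floors read low by a similar amount, so both are consistent with lying flat.
- **Bystanders:** None looked moved in the final scene picture. I did not measure their positions.

**What went wrong:**
- **Blue cassette:** It turned in the grip twice while being lowered, most likely because its tail caught the cap. The first time the wrist felt about 26 N. I set it down flat on the bench and gripped it again. After the second turn I hooked the tongue with the cassette steeply tilted, then released it with the tail about 12 mm up, and it dropped flat.
- **Green cassette:** It had been knocked about 4 cm aside before I reached it, so I found it again before gripping. It went in cleanly.

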